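# Tools back on their shadow boards

## Robot

A 6-joint arm with a two-finger parallel gripper is mounted at the origin on the work surface. World frame = base frame: x ahead of the robot, y to its left, z up, the work surface at z = 0. Lengths are in mm, angles in rad, forces in N, time in s.
With the tool pointing down it reaches from about 275 to 725 mm from the base axis. Payload 5.6 kg.
Tool frame: the origin (TCP) lies between the finger pads; the fingertips stand 14 mm ahead of it and the grasp point (between the pads) lies 5 mm behind it; x points along the fingers, y is the direction in which the jaws open and shut, and the axes are right-handed (so a half turn about x gives the same grasp; the last joint's range is limited). The gripper opens to 85 mm and grips with 20 to 120 N. Pads are 22 mm wide; open, the fingers measure 114 mm over their backs; the gripper's body (76 mm by 85 mm) begins 54 mm behind the grasp point. The pads swing forward as they close: fully open they stand 13 mm farther back than shut.
Start: joints at [1.568, 0.255, 0.108, 0, -1.424, -0.285], TCP at [156.086, 527.38, 245.283] pointing down, gripper open.
Joint ranges: [-2.95, 2.95], [-1.21, 1.97], [-1.09, 1.5], [-2.87, 1.71], [-2.94, -0.07], [-3.05, 3.05]. Speed limits (rad/s): [2.57, 2.57, 3.14, 3.14, 3.14, 3.14].

## Interface

Orientations are given as a unit quaternion [w, x, y, z].
In Python, from cell import robot gives the robot as it stands.
- The arm moves only by the tool send_rows, never from a script. Its argument "deltas" is a list of rows, each an object of numbers: "tx", "ty", "tz": the shift along the tool's x, y, z in cm; "rx", "ry", "rz": the turn, a rotation vector about the tool's x, y, z in rad; "grip": the gripper's target within -1 to 1 (fully open at 1, half-way at 0, shut at -1). A call has 1 to 12 rows; each row shifts and turns the commanded pose from where the row before left it, along the tool's axes as they then stand; what a row does not reach is not made up. A row lasts 1/8 s, in which the tool goes at most 62.5 mm and 10.7 degrees, less where a joint would pass 70% of its speed; a pose out of reach is approached as far as the arm can. A call is refused whole if a number of a shift passes 6.25 or a number of a turn 0.188, either way. A call with a gripper value outside its range is refused whole. The fingers move at their own pace and stop on an object; "squeeze" is the grip in N (left out, the last holds). Time passes only in rows, so rows that do not move let the fingers close. It gives the time, the measured TCP pose, the force and the opening at its end, in the units of the state.
- robot.read_state(): the state, without advancing time (a new reading comes with each control period).
- robot.capture(name): name is "side" or "top" or "wrist"; returns the picture (384x512x3 uint8, red, green, blue); there is no depth.
- robot.camera_model(name): a dict with "fov_y" (degrees; the focal length in pixels is half the picture's height over the tangent of half this angle, whatever the lens; pixels are square), "cx", "cy" (the principal point, pixels), "world_from_camera" (4x4, takes a point from camera to world coordinates). Camera axes: x right, y down, z forward; pixel columns grow to the right and rows downward; lengths in mm; the calibration is good to about 2 mm. A picture is of the moment at which its call begins: read the wrist's pose just before it. camera_model takes no time and is no camera call; for the wrist camera it gives the pose at the moment of the call.
- robot.hand_in(): hands the job in, once; it reports no verdict.
The state is a dict: "clock": time; "qpos": joint angles; "joint_vel": joint speeds; "joint_torque": joint torques, N m; "tcp_pos": TCP position; "orientation": TCP orientation; "ft_force": force on the tool from outside, world axes, zero at the start; "wrist_torque": the same for the moment, N m; "opening": finger opening in mm.
Only numpy, scipy, OpenCV 4.12 (cv2) and the standard library are available. Lean on these libraries where they do the work, as an engineer would, in place of code of your own. Each camera call takes 0.05 s, during which the arm holds its last target.

## Task

Tidy the carving bench: put the block plane, the palm gouge, the try square and the tape measure each back on the little plywood board that bears its black silhouette, lying flat, right way up, and covering the silhouette the way it is drawn. Set each one down rather than dropping it, and leave the green wax tin standing where it is.

Things in the scene. Friction and masses are not known exactly. Their poses are not given: they have to be found in the camera images.
- plane: block plane: dark grey steel body 125 x 42 mm (x by y), straight vertical sides up to 26 mm high, a sloping brass cap on the rear half (to 43 mm high) and a brass knob near the +x end (to 42 mm). Grip it across y, over the middle of its sides. About 0.35 kg. Origin: centre of the underside; x along its length, knob at +x, z up.
- gouge: wood-carver's palm gouge: dark wooden handle 56 long, 30 wide, 26 mm high, flat underside, short neck, thin steel blade; 125 mm in all. Origin: underside plane, under the handle; x points to the blade tip, z up. Handle spans x = -40 to +16 mm, tip at x = +85 mm (blade 9 to 15 mm above the underside). Grip the handle across y at x = -12 mm. 0.09 kg.
- square: try square, L-shaped: red stock 90 (x) x 20 (y) x 16 mm high, with brass strip; steel blade 25 wide, 3 mm thick, flush with the underside. Origin: underside plane; the stock's middle is at (0, -20) mm; the blade covers x = 20 to 45, y = -10 to +70 mm, running to +y from the stock's +x end. Grip the stock across y at (-12, -20) mm. 0.15 kg. z up.
- tape: tape measure: yellow rounded case 66 x 54 mm (x by y), 32 mm high, lying flat, black disc on top, black band. Grip it across y. About 0.2 kg. Origin: centre of the underside; x along its longer side, z up.
- plane_board: fixed plywood board, 6 mm thick, 145 x 65 mm, with a plain black oblong silhouette (129 x 46 mm) along x: the block plane's place. Origin: centre of the underside, top at z = 6 mm, x along its length. The plane belongs with its origin over this origin and its x axis along this x axis; either way round is right.
- gouge_board: fixed plywood board, 6 mm thick, 145 x 55 mm, with the black silhouette of the gouge (broad handle, narrow blade to +x). Origin: centre of the underside, top at z = 6 mm, x along its length. The gouge belongs with its origin at x = -20 mm, y = 0 of this frame and its axes parallel to these (blade to +x).
- square_board: fixed plywood board, 6 mm thick, 105 mm (x) by 120 mm (y), with the black L-shaped silhouette of the try square. Origin: centre of the underside, top at z = 6 mm. The square belongs with its origin at x = 0, y = -20 mm of this frame and its axes parallel to these (blade silhouette runs to +y at the +x side).
- tape_board: fixed plywood board, 6 mm thick, 90 x 85 mm (x by y), with a black rounded, nearly square silhouette 70 x 58 mm: the tape measure's place. Origin: centre of the underside, top at z = 6 mm, x along the silhouette's longer side. The tape belongs with its origin over this origin and its x axis along this x axis; either way round is right.
- wax_tin: small round green tin of wax, 42 mm in diameter, 26 mm high, standing loose among the tools near the middle of the bench; to be left alone. Origin: centre of the underside.
Mind the look-alikes: they are no part of the job. Leave any orange look-alike of the plane_board alone. Several things have the shape of the tape; the one meant has the colours described above.

How it is judged:
By the outcome, as a careful person would: the job done as asked, in the order asked, and still so for the second after the job is handed in, with the robot touching nothing.
It also fails if it takes over 112 s, if anything falls off the work surface, if the arm or the gripper's body presses on something with over 40 N, if the wrist force passes 120 N, or if a joint passes its speed limit or range.

## Working session

There is one attempt and no reset: what is moved stays moved. The work goes in short steps, Python scripts to look and compute and a tool call to move; the robot and the scene stay as the last step left them, time stands still between calls to the robot, and variables do not carry over. Pictures are saved under pics/ and viewed, and the job is handed in when it is done.

Besides the shell and the picture viewer there is one more tool, called after "Request:" as name(argument=value, ...) on one line, values as JSON. send_rows: Moves the arm, as the interface text tells. Its arguments: {"type":"object","properties":{"deltas":{"type":"array","items":{"type":"object","properties":{"tx":{"type":"number"},"ty":{"type":"number"},"tz":{"type":"number"},"rx":{"type":"number"},"ry":{"type":"number"},"rz":{"type":"number"},"grip":{"type":"number"}}}},"squeeze":{"type":"number"}},"required":["deltas"]}

```bash
ls; mkdir -p pics; python3 - <<'E'
from cell import robot
import cv2,numpy as np
print(robot.read_state())
for n in ["top","side","wrist"]:
    im=robot.capture(n); cv2.imwrite(f"pics/{n}0.png",im[:,:,::-1])
    m=robot.camera_model(n); print(n,m)
E
```

```text
pics
{'clock': 0.0, 'qpos': array([ 1.56757965e+00,  2.55749831e-01,  1.06990363e-01, -4.70582356e-04,
       -1.42389585e+00, -2.84584643e-01]), 'joint_vel': array([-0.00251514,  0.00048751, -0.00047063,  0.00138583, -0.00100122,
        0.00104812]), 'joint_torque': array([-8.40922894e-05, -3.86626267e+01,  2.37945557e+01,  5.36511675e+00,
       -5.98171377e-03, -9.62089288e-07]), 'tcp_pos': array([155.93373232, 526.93866403, 244.38929864]), 'orientation': array([ 0.10075269, -0.69972362,  0.10210036,  0.69986517]), 'ft_force': array([-0.34110758, -0.16517039, -0.27889891]), 'wrist_torque': array([0.00554098, 0.01779963, 0.03962582]), 'opening': 85.42156771230668}
top {'fov_y': 43.63903887720751, 'cx': 251.6181451765425, 'cy': 186.8168804066559, 'world_from_camera': array([[-2.08231863e-02, -9.90179386e-01,  1.38243185e-01,
         2.89104312e+02],
       [-9.99473779e-01,  2.40564971e-02,  2.17588945e-02,
         7.24534661e+01],
       [-2.48708556e-02, -1.37717349e-01, -9.90159266e-01,
         1.36524120e+03],
       [ 0.00000000e+00,  0.00000000e+00,  0.00000000e+00,
      
[... 219 characters left out ...]
 [-4.27984152e-01, -5.82218115e-01,  6.91268134e-01,
        -7.29940649e+02],
       [-2.13514584e-02, -7.58131103e-01, -6.51752519e-01,
         8.02408668e+02],
       [ 0.00000000e+00,  0.00000000e+00,  0.00000000e+00,
         1.00000000e+00]])}
wrist {'fov_y': 69.92556692959198, 'cx': 254.39371556056363, 'cy': 185.73312073479954, 'world_from_camera': array([[-2.84772283e-01, -9.16504127e-01, -2.80935815e-01,
         2.28147622e+02],
       [-9.58594061e-01,  2.72718643e-01,  8.19876127e-02,
         5.06169227e+02],
       [ 1.47444895e-03,  2.92651203e-01, -9.56218123e-01,
         3.74720004e+02],
       [ 0.00000000e+00,  0.00000000e+00,  0.00000000e+00,
         1.00000000e+00]])}
```

View pics/top0.png

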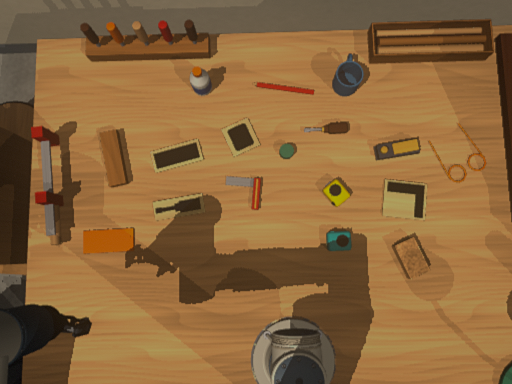

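View pics/side0.png

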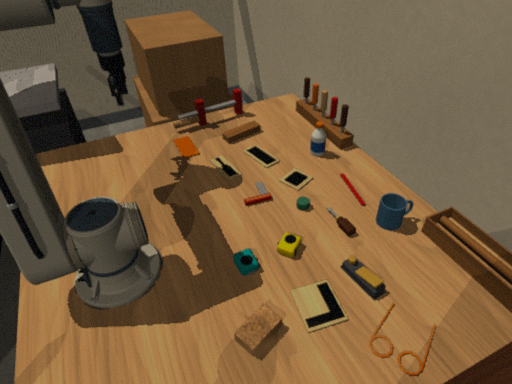

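View pics/wrist0.png

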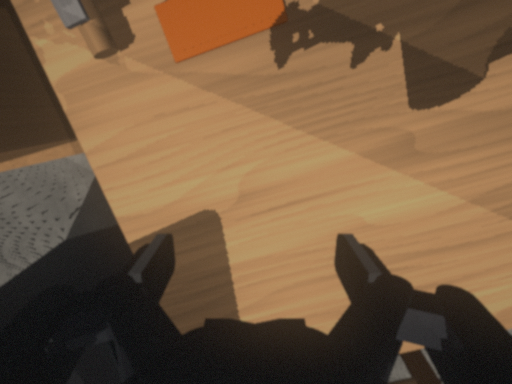

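```bash
cat > h.py <<'E'
from cell import robot
import cv2,numpy as np
from scipy.spatial.transform import Rotation as Rn
def ray(m,px,z):
    px=np.atleast_2d(np.asarray(px,float)); f=192/np.tan(np.radians(m['fov_y']/2)); T=m['world_from_camera']
    d=np.c_[(px[:,0]-m['cx'])/f,(px[:,1]-m['cy'])/f,np.ones(len(px))]@T[:3,:3].T
    o=T[:3,3]; return (o+d*((z-o[2])/d[:,2])[:,None])[:,:2]
def proj(m,P):
    P=np.atleast_2d(np.asarray(P,float)); f=192/np.tan(np.radians(m['fov_y']/2)); T=m['world_from_camera']
    c=(P-T[:3,3])@T[:3,:3]; return np.c_[c[:,0]/c[:,2]*f+m['cx'],c[:,1]/c[:,2]*f+m['cy']]
def Rs(): 
    q=robot.read_state()['orientation']; return Rn.from_quat(q[[1,2,3,0]]).as_matrix()
def snap(n,name):
    m=robot.camera_model(n); im=np.ascontiguousarray(robot.capture(n)[:,:,::-1]); cv2.imwrite(f'pics/{name}.png',im); np.save(f'pics/{name}.npy',m,allow_pickle=True); return m,im
def load(name): return np.load(f'pics/{name}.npy',allow_pickle=True).item(), cv2.imread(f'pics/{name}.png')
def go(x,y,z,yaw=None):
    """delta (tool axes, cm/rad) to TCP xyz, tool down, jaw axis y at angle yaw (mod pi) in world"""
    s=robot.read_state(); R=Rs(); p=s['tcp_pos']
    d=R.T@(np.array([x,y,z])-p)/10
    cur=np.arctan2(R[1,1],R[0,1])
    out='t=%.1f pos %s yaw %.3f q6 %.2f  d(cm) tx %.2f ty %.2f tz %.2f'%(s['clock'],np.round(p,1),cur,s['qpos'][5],*d)
    if yaw is not None:
        dy=(yaw-cur+np.pi/2)%np.pi-np.pi/2
        # target R
        c,sn=np.cos(yaw if abs((yaw-cur+np.pi)%(2*np.pi)-np.pi)<=np.pi/2 else yaw+np.pi),0
        a=cur+dy; X=np.array([0,0,-1.]);Y=np.array([np.cos(a),np.sin(a),0]);Z=np.cross(X,Y)
        Rt=np.c_[X,Y,Z]; rv=Rn.from_matrix(R.T@Rt).as_rotvec(); out+=' r %s'%np.round(rv,3)
        out+=' after-rot shift %s'%np.round(Rt.T@(np.array([x,y,z])-p)/10,2)
    print(out)
E
python3 - <<'E'
from h import *
im=cv2.imread('pics/top0.png')
L=[(397,149),(328,128),(245,190),(337,191),(178,155),(240,137),(178,206),(405,199)]
t=[cv2.resize(im[y-32:y+32,x-32:x+32],(190,190),interpolation=cv2.INTER_CUBIC) for x,y in L]
cv2.imwrite('pics/crop0.png',np.vstack([np.hstack(t[:4]),np.hstack(t[4:])]))
R=Rs();print(np.round(R,3))
f=__import__('math')
m=robot.camera_model('top')
print(np.round(ray(m,L,6)))
print(np.round(ray(m,[(288,150)],26)),np.round(ray(m,[(108,240),(339,240)],6)))
E
```

```text
[[-0.    -0.284 -0.959]
 [-0.001 -0.959  0.284]
 [-1.     0.001 -0.   ]]
[[ 578. -318.]
 [ 646. -123.]
 [ 470.  121.]
 [ 461. -140.]
 [ 577.  314.]
 [ 626.  133.]
 [ 429.  314.]
 [ 434. -331.]]
[[579.  -4.]] [[ 336.  513.]
 [ 322. -140.]]
```

View pics/crop0.png

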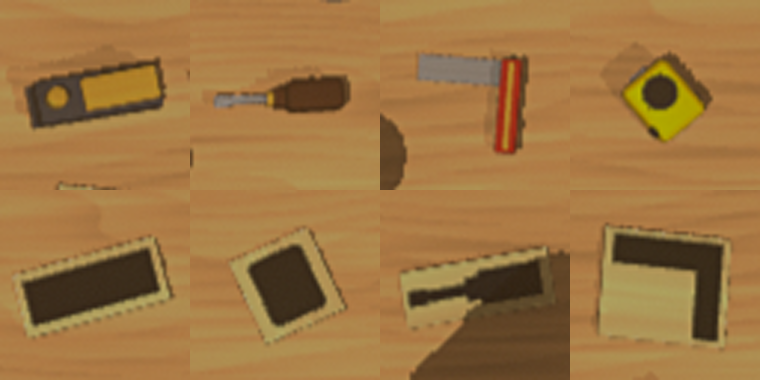

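```bash
python3 - <<'E'
from h import *
go(480,230,245,-np.pi/2)
E
```

```text
t=0.1 pos [156.  527.1 244.6] yaw -1.859 q6 -0.28  d(cm) tx -0.01 ty 19.29 tz -39.50 r [-0.288  0.    -0.001] after-rot shift [ -0.04  29.71 -32.4 ]
```

Request:
send_rows(deltas=[{"rx": -0.144},{"rx": -0.144},{"ty": 2.97,"tz": -3.24},{"ty": 2.97,"tz": -3.24},{"ty": 2.97,"tz": -3.24},{"ty": 2.97,"tz": -3.24},{"ty": 2.97,"tz": -3.24},{"ty": 2.97,"tz": -3.24},{"ty": 2.97,"tz": -3.24},{"ty": 2.97,"tz": -3.24},{"ty": 2.97,"tz": -3.24},{"ty": 2.97,"tz": -3.24}])

```text
invalid input
```

Request:
send_rows(deltas=[{"tx": 0},{"tx": 0}])

```text
invalid input
```

```bash
python3 - <<'E'
from h import *
m,im=snap('wrist','w1'); snap('top','t1'); go(480,-200,245,-np.pi/2)
E
```

```text
t=0.2 pos [156.  527.2 244.9] yaw -1.859 q6 -0.28  d(cm) tx 0.04 ty 60.53 tz -51.71 r [-0.288  0.    -0.001] after-rot shift [-1.000e-02  7.272e+01 -3.240e+01]
```

View pics/w1.png

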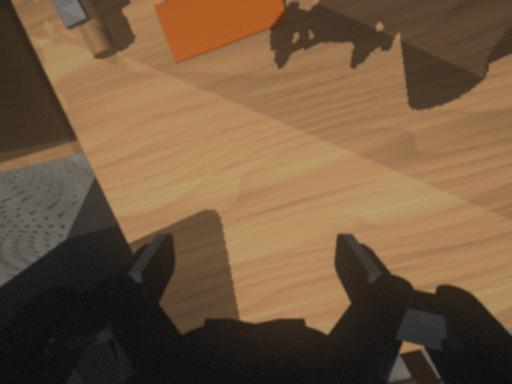

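Request:
send_rows(deltas=[{"tx": 0,"ty": 0,"tz": 0,"rx": -0.144,"ry": 0,"rz": 0,"grip": 1},{"tx": 0,"ty": 0,"tz": 0,"rx": -0.144,"ry": 0,"rz": 0,"grip": 1}], squeeze=40)

```text
clock: 0.5
tcp_pos: [156.0, 527.3, 245.1]
orientation: [-0.002, -0.707, -0.002, 0.707]
ft_force: [-0.0, 0.1, 0.3]
opening: 85.4
```

Request:
send_rows(deltas=[{"ty": 2.97,"tz": -3.24,"grip": 1},{"ty": 2.97,"tz": -3.24,"grip": 1},{"ty": 2.97,"tz": -3.24,"grip": 1},{"ty": 2.97,"tz": -3.24,"grip": 1},{"ty": 2.97,"tz": -3.24,"grip": 1},{"ty": 2.97,"tz": -3.24,"grip": 1},{"ty": 2.97,"tz": -3.24,"grip": 1},{"ty": 2.97,"tz": -3.24,"grip": 1},{"ty": 2.97,"tz": -3.24,"grip": 1},{"ty": 2.97,"tz": -3.24,"grip": 1},{"grip": 1},{"grip": 1}])

```text
invalid input
```

Every key seems to be required.

Request:
send_rows(deltas=[{"tx": 0,"ty": 2.97,"tz": -3.24,"rx": 0,"ry": 0,"rz": 0,"grip": 1},{"tx": 0,"ty": 2.97,"tz": -3.24,"rx": 0,"ry": 0,"rz": 0,"grip": 1},{"tx": 0,"ty": 2.97,"tz": -3.24,"rx": 0,"ry": 0,"rz": 0,"grip": 1},{"tx": 0,"ty": 2.97,"tz": -3.24,"rx": 0,"ry": 0,"rz": 0,"grip": 1},{"tx": 0,"ty": 2.97,"tz": -3.24,"rx": 0,"ry": 0,"rz": 0,"grip": 1},{"tx": 0,"ty": 2.97,"tz": -3.24,"rx": 0,"ry": 0,"rz": 0,"grip": 1},{"tx": 0,"ty": 2.97,"tz": -3.24,"rx": 0,"ry": 0,"rz": 0,"grip": 1},{"tx": 0,"ty": 2.97,"tz": -3.24,"rx": 0,"ry": 0,"rz": 0,"grip": 1},{"tx": 0,"ty": 2.97,"tz": -3.24,"rx": 0,"ry": 0,"rz": 0,"grip": 1},{"tx": 0,"ty": 2.97,"tz": -3.24,"rx": 0,"ry": 0,"rz": 0,"grip": 1},{"tx": 0,"ty": 0,"tz": 0,"rx": 0,"ry": 0,"rz": 0,"grip": 1},{"tx": 0,"ty": 0,"tz": 0,"rx": 0,"ry": 0,"rz": 0,"grip": 1}], squeeze=40)

```text
clock: 2.0
tcp_pos: [480.0, 230.4, 245.1]
orientation: [0.0, -0.707, 0.0, 0.707]
ft_force: [0.5, -0.7, 0.2]
opening: 85.6
```

```bash
python3 - <<'E'
from h import *
m,im=snap('wrist','w1'); snap('top','t1'); go(480,-200,245,-np.pi/2)
E
```

```text
t=2.1 pos [479.6 231.  245.3] yaw -1.570 q6 0.83  d(cm) tx 0.02 ty 43.10 tz 0.01 r [0.001 0.    0.   ] after-rot shift [ 3.00e-02  4.31e+01 -4.00e-02]
```

View pics/w1.png

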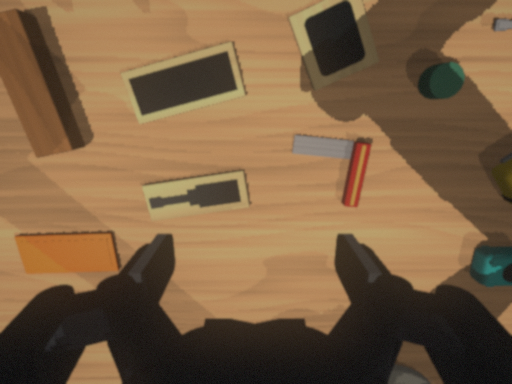

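Request:
send_rows(deltas=[{"tx": 0,"ty": 4.3,"tz": 0,"rx": 0,"ry": 0,"rz": 0,"grip": 1},{"tx": 0,"ty": 4.3,"tz": 0,"rx": 0,"ry": 0,"rz": 0,"grip": 1},{"tx": 0,"ty": 4.3,"tz": 0,"rx": 0,"ry": 0,"rz": 0,"grip": 1},{"tx": 0,"ty": 4.3,"tz": 0,"rx": 0,"ry": 0,"rz": 0,"grip": 1},{"tx": 0,"ty": 4.3,"tz": 0,"rx": 0,"ry": 0,"rz": 0,"grip": 1},{"tx": 0,"ty": 4.3,"tz": 0,"rx": 0,"ry": 0,"rz": 0,"grip": 1},{"tx": 0,"ty": 4.3,"tz": 0,"rx": 0,"ry": 0,"rz": 0,"grip": 1},{"tx": 0,"ty": 4.3,"tz": 0,"rx": 0,"ry": 0,"rz": 0,"grip": 1},{"tx": 0,"ty": 4.3,"tz": 0,"rx": 0,"ry": 0,"rz": 0,"grip": 1},{"tx": 0,"ty": 4.3,"tz": 0,"rx": 0,"ry": 0,"rz": 0,"grip": 1},{"tx": 0,"ty": 0,"tz": 0,"rx": 0,"ry": 0,"rz": 0,"grip": 1},{"tx": 0,"ty": 0,"tz": 0,"rx": 0,"ry": 0,"rz": 0,"grip": 1}], squeeze=40)

```text
clock: 3.6
tcp_pos: [480.3, -198.8, 245.3]
orientation: [0.0, 0.707, 0.0, -0.707]
ft_force: [-0.1, -0.1, -0.1]
opening: 85.0
```

```bash
python3 - <<'E'
from h import *
m,im=snap('wrist','w2'); snap('top','t2'); go(480,-200,245,-np.pi/2)
E
```

```text
t=3.7 pos [ 480.4 -198.4  245.5] yaw -1.569 q6 1.66  d(cm) tx 0.05 ty 0.16 tz 0.04 r [ 0.002 -0.     0.   ] after-rot shift [0.05 0.16 0.04]
```

View pics/w2.png

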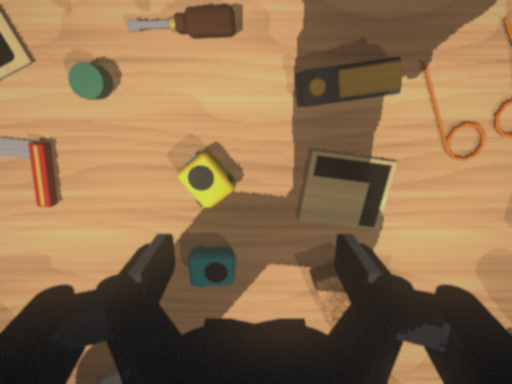

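```bash
cat >> h.py <<'E'
def blob(m,mask,roi,z):
    x0,y0,x1,y1=roi; k=np.zeros_like(mask); k[y0:y1,x0:x1]=mask[y0:y1,x0:x1]
    cs,_=cv2.findContours(k,cv2.RETR_EXTERNAL,cv2.CHAIN_APPROX_NONE); c=max(cs,key=cv2.contourArea)
    hull=c[:,0,:].astype(float)
    w=ray(m,hull,z).astype(np.float32); r=cv2.minAreaRect(w)
    M=cv2.moments(w.reshape(-1,1,2)); 
    return r,np.array([M['m10']/M['m00'],M['m01']/M['m00']]),c
E
python3 - <<'E'
from h import *
def show(nm,name,roi,thr,z=6,vis=[]):
    m,im=load(name); g=cv2.cvtColor(im,cv2.COLOR_BGR2GRAY)
    x0,y0,x1,y1=roi
    t,_=cv2.threshold(g[y0:y1,x0:x1],0,255,cv2.THRESH_OTSU)
    r,c,_=blob(m,((g<(t if thr is None else thr))*255).astype(np.uint8),roi,z)
    print(nm,'otsu',t,'rect c',np.round(r[0],1),'size',np.round(r[1],1),'ang',round(r[2],1),'centroid',np.round(c,1))
show('plane_b','w1',(125,45,243,118),None)
show('plane_b','t1',(153,140,202,170),None)
show('gouge_b','w1',(146,174,246,212),None)
show('gouge_b','t1',(154,195,202,217),None)
show('tape_b','w1',(295,0,372,80),None)
show('tape_b','t1',(226,121,256,153),None)
show('square_b','w2',(305,152,393,224),None)
show('square_b','t2',(384,182,425,217),None)
E
python3 - <<'E'
from h import *
a=load('w1')[1][0:225,100:400]; b=load('w2')[1][130:235,280:410]
cv2.imwrite('pics/c1.png',cv2.resize(a,None,fx=2.6,fy=2.6,interpolation=cv2.INTER_CUBIC)); cv2.imwrite('pics/c2.png',cv2.resize(b,None,fx=5,fy=5,interpolation=cv2.INTER_CUBIC))
E
```

```text
plane_b otsu 102.0 rect c [576.8 320.8] size [ 45.  128.6] ang 14.3 centroid [576.8 320.8]
plane_b otsu 110.0 rect c [578.9 314.7] size [137.1  85.7] ang 88.6 centroid [570.7 289.5]
gouge_b otsu 114.0 rect c [425.9 316.8] size [ 33.6 128.7] ang 8.6 centroid [428.1 301.9]
gouge_b otsu 95.0 rect c [426.9 314.6] size [ 32.7 127.3] ang 8.2 centroid [429. 299.]
tape_b otsu 100.0 rect c [625.2 128.5] size [89.2 86. ] ang 89.9 centroid [619.  128.4]
tape_b otsu 98.0 rect c [623. 130.] size [81.4 83.3] ang 88.5 centroid [618.5 128. ]
square_b otsu 82.0 rect c [ 434.5 -329.1] size [104.7  91.6] ang 82.4 centroid [ 449.  -342.9]
square_b otsu 57.0 rect c [ 434.3 -329.6] size [102.6  92.7] ang 83.2 centroid [ 448.1 -344.6]
```

View pics/c1.png

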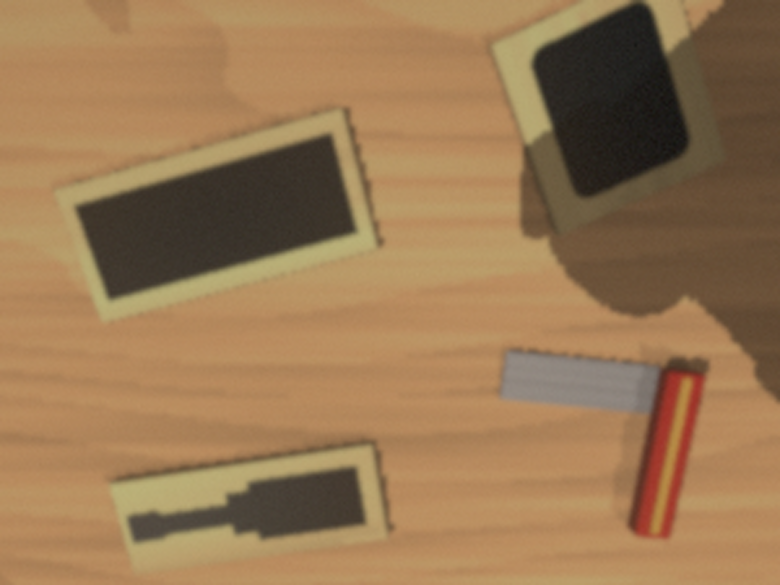

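View pics/c2.png

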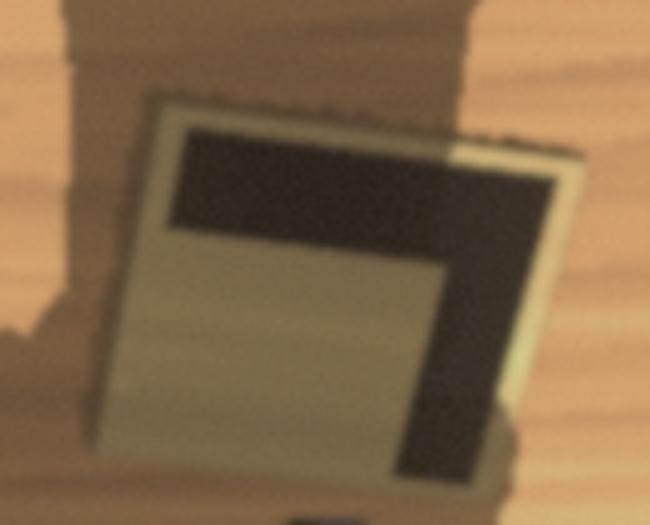

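```bash
python3 - <<'E'
from h import *
def show(nm,name,roi,thr,z=6):
    m,im=load(name); g=cv2.cvtColor(im,cv2.COLOR_BGR2GRAY)
    r,c,_=blob(m,((g<thr)*255).astype(np.uint8),roi,z)
    print(nm,'rect c',np.round(r[0],1),'size',np.round(r[1],1),'ang',round(r[2],1),'centroid',np.round(c,1))
for t in (40,50,60): show('tape_b','w1',(295,0,372,80),t)
show('tape_b','t1',(226,121,256,153),60)
for t in (60,75): show('square_b','w2',(305,152,393,224),t)
m=load('w2')[0]
print('plane top corners z26',np.round(ray(m,[(296,68),(400,57),(402,95),(297,107)],26)))
go(578,-320,130,-3.0)
E
```

```text
tape_b rect c [626.9 132.9] size [66.7 55.5] ang 23.2 centroid [626.2 130.9]
tape_b rect c [627.  132.8] size [67.9 56.5] ang 23.2 centroid [626.7 132.7]
tape_b rect c [626.7 132.8] size [68.7 57.7] ang 23.3 centroid [626.5 132.7]
tape_b rect c [625.9 132.3] size [67.2 57.2] ang 23.5 centroid [625.6 131.7]
square_b rect c [ 434.  -328.9] size [102.1  90. ] ang 82.3 centroid [ 449.1 -343.1]
square_b rect c [ 434.3 -329.1] size [103.2  91.6] ang 82.9 centroid [ 449.  -343.1]
plane top corners z26 [[ 593. -247.]
 [ 605. -368.]
 [ 563. -377.]
 [ 549. -251.]]
t=3.7 pos [ 480.4 -198.4  245.5] yaw -1.569 q6 1.66  d(cm) tx 11.55 ty 12.18 tz -9.73 r [ 1.431 -0.     0.   ] after-rot shift [ 11.55  -7.95 -13.41]
```

Request:
send_rows(deltas=[{"tx": 2.4,"ty": 2.8,"tz": -2.4,"rx": 0,"ry": 0,"rz": 0,"grip": 1},{"tx": 2.4,"ty": 2.8,"tz": -2.4,"rx": 0,"ry": 0,"rz": 0,"grip": 1},{"tx": 2.4,"ty": 2.8,"tz": -2.4,"rx": 0,"ry": 0,"rz": 0,"grip": 1},{"tx": 2.4,"ty": 2.9,"tz": -2.5,"rx": 0,"ry": 0,"rz": 0,"grip": 1},{"tx": 0,"ty": 0,"tz": 0,"rx": 0.183,"ry": 0,"rz": 0,"grip": 1},{"tx": 0,"ty": 0,"tz": 0,"rx": 0.183,"ry": 0,"rz": 0,"grip": 1},{"tx": 0,"ty": 0,"tz": 0,"rx": 0.183,"ry": 0,"rz": 0,"grip": 1},{"tx": 0,"ty": 0,"tz": 0,"rx": 0.183,"ry": 0,"rz": 0,"grip": 1},{"tx": 0,"ty": 0,"tz": 0,"rx": 0.183,"ry": 0,"rz": 0,"grip": 1},{"tx": 0,"ty": 0,"tz": 0,"rx": 0.183,"ry": 0,"rz": 0,"grip": 1},{"tx": 0,"ty": 0,"tz": 0,"rx": 0.183,"ry": 0,"rz": 0,"grip": 1},{"tx": 0,"ty": 0,"tz": 0,"rx": 0.187,"ry": 0,"rz": 0,"grip": 1}], squeeze=40)

```text
clock: 5.2
tcp_pos: [577.8, -311.2, 149.5]
orientation: [-0.475, 0.524, -0.475, -0.524]
ft_force: [0.2, -0.5, -0.1]
opening: 85.4
```

Request:
send_rows(deltas=[{"tx": 0,"ty": 0,"tz": 0,"rx": 0,"ry": 0,"rz": 0,"grip": 1},{"tx": 0,"ty": 0,"tz": 0,"rx": 0,"ry": 0,"rz": 0,"grip": 1}], squeeze=40)

```text
clock: 5.45
tcp_pos: [577.5, -311.8, 149.4]
orientation: [-0.472, 0.526, -0.472, -0.526]
ft_force: [-0.7, 0.3, -0.6]
opening: 85.4
```

```bash
python3 - <<'E'
from h import *
m,im=snap('wrist','w3'); go(577,-311,18,-3.037)
E
```

```text
t=5.5 pos [ 577.5 -312.   149.4] yaw -3.035 q6 0.36  d(cm) tx 13.14 ty 0.04 tz 0.10 r [0.002 0.    0.   ] after-rot shift [13.14  0.04  0.11]
```

View pics/w3.png

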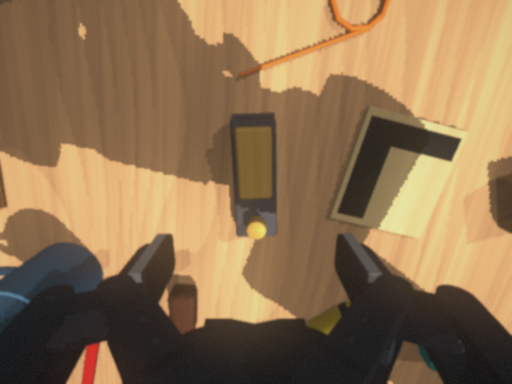

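```bash
python3 - <<'E'
from h import *
m,im=load('w3')
cv2.imwrite('pics/c3.png',cv2.resize(im[100:250,205:305],None,fx=4,fy=4,interpolation=cv2.INTER_CUBIC))
g=cv2.cvtColor(im,cv2.COLOR_BGR2GRAY)
r,c,_=blob(m,((g<75)*255).astype(np.uint8),(340,108,465,234),6); print(r,c)
print('jaw mid px of TCP axis at z0..', proj(m,[[577.5,-312,z] for z in (0,26)]))
E
```

```text
((433.23828125, -328.0280456542969), (103.93135070800781, 92.54979705810547), 82.3226547241211) [ 448.82769732 -343.44225903]
jaw mid px of TCP axis at z0.. [[255.03991268 175.6558009 ]
 [255.11460979 182.60697361]]
```

View pics/c3.png

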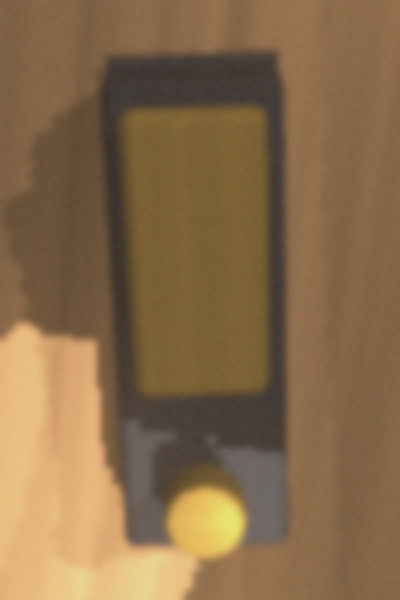

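```bash
python3 - <<'E'
from h import *
m,im=load('w3')
P=lambda a,z: ray(m,[(205+x/4-.4,100+y/4-.4) for x,y in a],z)
rb=P([(107,57),(277,52)],0); rt=P([(103,74),(284,68)],26); ft=P([(128,544),(289,541)],26)
print(rb,rt,ft); 
for a in (rb,rt): print('mid',(a.mean(0)+ft.mean(0))/2,'len',np.linalg.norm(a.mean(0)-ft.mean(0)),'ang',np.degrees(np.arctan2(*(ft.mean(0)-a.mean(0))[::-1])))
E
```

```text
[[ 607.46593007 -372.13580254]
 [ 565.97163166 -377.77869421]] [[ 606.08032921 -369.63079718]
 [ 565.85628219 -375.25433991]] [[ 590.25997498 -253.87437154]
 [ 549.46404125 -259.08715236]]
mid [ 578.29039449 -315.71900516] len 119.66966458940519 ang 98.09766398289332
mid [ 577.9151569  -314.46166525] len 117.07499053939453 ang 97.90740076573447
```

Request:
send_rows(deltas=[{"tx": 0,"ty": 0,"tz": 3.7,"rx": 0,"ry": 0,"rz": 0,"grip": 1},{"tx": 0,"ty": 0,"tz": 3.8,"rx": 0,"ry": 0,"rz": 0,"grip": 1},{"tx": 0,"ty": 0,"tz": 0,"rx": 0,"ry": 0,"rz": 0,"grip": 1}], squeeze=40)

```text
clock: 5.88
tcp_pos: [569.6, -235.7, 149.8]
orientation: [-0.472, 0.526, -0.472, -0.526]
ft_force: [0.1, 0.5, 0.2]
opening: 85.2
```

```bash
python3 - <<'E'
from h import *
m,im=snap('wrist','w4'); go(577,-311,18,-3.037)
print(m['world_from_camera'][:3,3],robot.read_state()['joint_vel'])
cv2.imwrite('pics/c4.png',cv2.resize(im[20:200,205:305],None,fx=3.3,fy=3.3,interpolation=cv2.INTER_CUBIC))
E
```

```text
t=5.9 pos [ 569.7 -237.   149.7] yaw -3.035 q6 0.25  d(cm) tx 13.18 ty 0.07 tz -7.44 r [ 0.002 -0.     0.   ] after-rot shift [13.17  0.05 -7.44]
[ 578.29865529 -309.77722076  279.88916027] [-0.02970076  0.01625305  0.01789229  0.00692293 -0.00227074 -0.00142021]
```

View pics/c4.png

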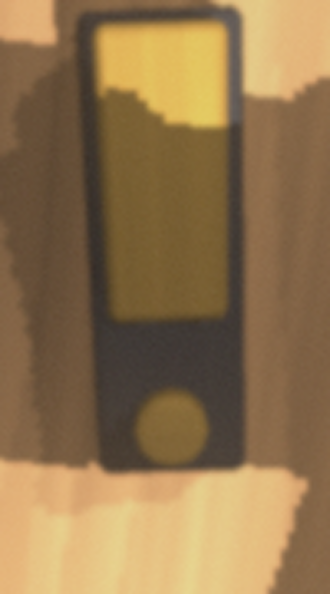

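```bash
python3 - <<'E'
from h import *
m,im=load('w4')
P=lambda a,z: ray(m,[(205+x/3.3-.4,20+y/3.3-.4) for x,y in a],z)
for z in(26,):
  r=P([(77,8),(243,8)],z); f=P([(98,469),(245,469)],z); a,b=r.mean(0),f.mean(0)
  print(r,f,(a+b)/2,np.linalg.norm(b-a),np.degrees(np.arctan2(*(b-a)[::-1])))
E
```

```text
[[ 606.45219383 -369.4476104 ]
 [ 565.55072273 -373.84094276]] [[ 591.33041149 -254.04882746]
 [ 549.62011732 -258.52768775]] [ 578.23836134 -313.96626709] 116.39619327731836 97.66558416046546
```

```bash
python3 - <<'E'
from h import *
go(578.2,-314,16,-3.007)
E
```

```text
t=5.9 pos [ 569.7 -237.   149.7] yaw -3.035 q6 0.25  d(cm) tx 13.38 ty -0.01 tz -7.75 r [-0.028 -0.     0.   ] after-rot shift [13.37  0.2  -7.75]
```

Request:
send_rows(deltas=[{"tx": 0,"ty": 0,"tz": 0,"rx": -0.028,"ry": 0,"rz": 0,"grip": 1},{"tx": 0,"ty": 0.1,"tz": -3.9,"rx": 0,"ry": 0,"rz": 0,"grip": 1},{"tx": 0,"ty": 0.1,"tz": -3.85,"rx": 0,"ry": 0,"rz": 0,"grip": 1},{"tx": 2.5,"ty": 0,"tz": 0,"rx": 0,"ry": 0,"rz": 0,"grip": 1},{"tx": 2.5,"ty": 0,"tz": 0,"rx": 0,"ry": 0,"rz": 0,"grip": 1},{"tx": 2.5,"ty": 0,"tz": 0,"rx": 0,"ry": 0,"rz": 0,"grip": 1},{"tx": 2.0,"ty": 0,"tz": 0,"rx": 0,"ry": 0,"rz": 0,"grip": 1},{"tx": 1.5,"ty": 0,"tz": 0,"rx": 0,"ry": 0,"rz": 0,"grip": 1},{"tx": 1.2,"ty": 0,"tz": 0,"rx": 0,"ry": 0,"rz": 0,"grip": 1},{"tx": 0.8,"ty": 0,"tz": 0,"rx": 0,"ry": 0,"rz": 0,"grip": 1},{"tx": 0,"ty": 0,"tz": 0,"rx": 0,"ry": 0,"rz": 0,"grip": 1},{"tx": 0,"ty": 0,"tz": 0,"rx": 0,"ry": 0,"rz": 0,"grip": 1}], squeeze=40)

```text
clock: 7.42
tcp_pos: [578.2, -315.2, 20.0]
orientation: [-0.466, 0.532, -0.466, -0.531]
ft_force: [-0.2, -0.2, 1.2]
opening: 85.5
```

Request:
send_rows(deltas=[{"tx": 0,"ty": 0,"tz": 0,"rx": 0,"ry": 0,"rz": 0,"grip": -1},{"tx": 0,"ty": 0,"tz": 0,"rx": 0,"ry": 0,"rz": 0,"grip": -1},{"tx": 0,"ty": 0,"tz": 0,"rx": 0,"ry": 0,"rz": 0,"grip": -1},{"tx": 0,"ty": 0,"tz": 0,"rx": 0,"ry": 0,"rz": 0,"grip": -1},{"tx": 0,"ty": 0,"tz": 0,"rx": 0,"ry": 0,"rz": 0,"grip": -1},{"tx": 0,"ty": 0,"tz": 0,"rx": 0,"ry": 0,"rz": 0,"grip": -1}], squeeze=50)

```text
clock: 8.18
tcp_pos: [578.1, -315.1, 19.8]
orientation: [-0.466, 0.532, -0.466, -0.531]
ft_force: [-0.1, 0.7, 4.4]
opening: 41.1
```

```bash
python3 - <<'E'
from h import *
print(robot.read_state()['opening'])
m,im=snap('wrist','w5'); go(578.2,-314,16,-3.007)
E
```

```text
41.060194958788074
t=8.2 pos [ 578.2 -315.1   19.8] yaw -3.010 q6 0.39  d(cm) tx 0.38 ty -0.02 tz 0.11 r [-0.003 -0.001  0.001] after-rot shift [ 0.38 -0.02  0.11]
```

View pics/w5.png

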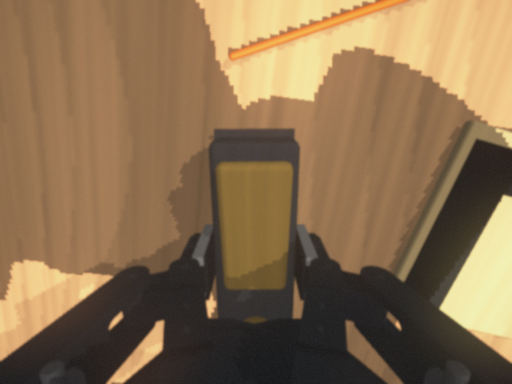

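```bash
python3 - <<'E'
from h import *
m,im=load('w5')
cv2.imwrite('pics/c5.png',cv2.resize(im[110:190,195:315],None,fx=6,fy=6,interpolation=cv2.INTER_CUBIC))
E
```

```text
(no output)
```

View pics/c5.png

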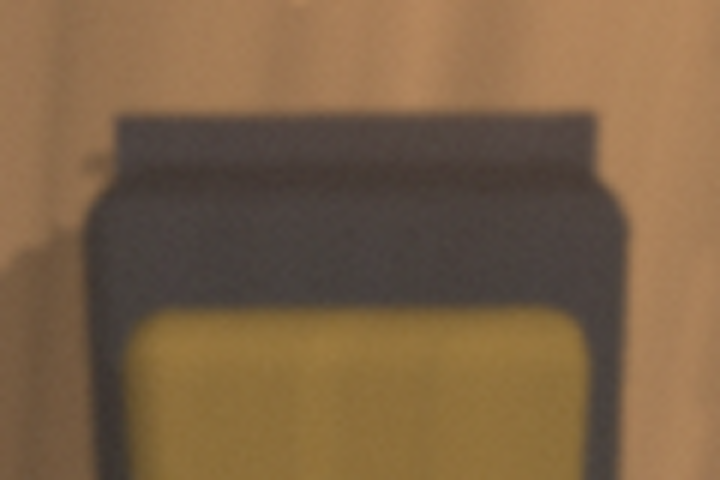

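```bash
python3 - <<'E'
from h import *
m,im=load('w5')
for z in (0,5,10):
  r=ray(m,[(195+115/6-.4,110+115/6-.4),(195+597/6-.4,110+115/6-.4)],z); u=np.array([np.cos(np.radians(97.7)),np.sin(np.radians(97.7))])
  print(z,r,np.linalg.norm(r[1]-r[0]),'centre',r.mean(0)+62.5*u)
E
```

```text
0 [[ 608.36464494 -372.32707856]
 [ 565.58857899 -377.93300578]] 43.14183859784093 centre [ 578.60247538 -313.19359219]
5 [[ 607.70105045 -372.87701598]
 [ 566.35113533 -378.29604202]] 41.70349294531927 centre [ 578.6519563  -313.65007902]
10 [[ 607.03745597 -373.42695341]
 [ 567.11369167 -378.65907826]] 40.265147292797366 centre [ 578.70143723 -314.10656585]
```

Request:
send_rows(deltas=[{"tx": -0.5,"ty": 0,"tz": 0,"rx": 0,"ry": 0,"rz": 0,"grip": -1},{"tx": -1.5,"ty": 0,"tz": 0,"rx": 0,"ry": 0,"rz": 0,"grip": -1},{"tx": -2.5,"ty": 0,"tz": 0,"rx": 0,"ry": 0,"rz": 0,"grip": -1},{"tx": -2.5,"ty": 0,"tz": 0,"rx": 0,"ry": 0,"rz": 0,"grip": -1},{"tx": -2.5,"ty": 0,"tz": 0,"rx": 0,"ry": 0,"rz": 0,"grip": -1},{"tx": 0,"ty": 0,"tz": 0,"rx": -0.118,"ry": 0,"rz": 0,"grip": -1}], squeeze=60)

```text
clock: 8.98
tcp_pos: [578.8, -315.7, 117.6]
orientation: [-0.434, 0.56, -0.433, -0.557]
ft_force: [0.6, 0.6, -2.6]
opening: 40.8
```

Request:
send_rows(deltas=[{"tx": 0,"ty": -0.6,"tz": 2.4,"rx": 0,"ry": 0,"rz": 0,"grip": -1},{"tx": 0,"ty": -1.3,"tz": 5.1,"rx": 0,"ry": 0,"rz": 0,"grip": -1},{"tx": 0,"ty": -1.5,"tz": 6.0,"rx": 0,"ry": 0,"rz": 0,"grip": -1},{"tx": 0,"ty": -1.5,"tz": 6.0,"rx": 0,"ry": 0,"rz": 0,"grip": -1},{"tx": 0,"ty": -1.5,"tz": 6.0,"rx": 0,"ry": 0,"rz": 0,"grip": -1},{"tx": 0,"ty": -1.5,"tz": 6.0,"rx": 0,"ry": 0,"rz": 0,"grip": -1},{"tx": 0,"ty": -1.5,"tz": 6.0,"rx": 0,"ry": 0,"rz": 0,"grip": -1},{"tx": 0,"ty": -1.5,"tz": 6.0,"rx": 0,"ry": 0,"rz": 0,"grip": -1},{"tx": 0,"ty": -1.5,"tz": 6.0,"rx": 0,"ry": 0,"rz": 0,"grip": -1},{"tx": 0,"ty": -1.5,"tz": 5.5,"rx": 0,"ry": 0,"rz": 0,"grip": -1},{"tx": 0,"ty": -1.3,"tz": 4.5,"rx": 0,"ry": 0,"rz": 0,"grip": -1},{"tx": 0,"ty": -0.4,"tz": 2.0,"rx": 0,"ry": 0,"rz": 0,"grip": -1}], squeeze=60)

```text
clock: 10.48
tcp_pos: [576.7, 321.8, 114.2]
orientation: [0.433, -0.559, 0.434, 0.559]
ft_force: [0.2, -0.5, -3.2]
opening: 40.9
```

Request:
send_rows(deltas=[{"tx": 2.0,"ty": 0,"tz": 0,"rx": 0,"ry": 0,"rz": 0,"grip": -1},{"tx": 2.0,"ty": 0,"tz": 0,"rx": 0,"ry": 0,"rz": 0,"grip": -1},{"tx": 0,"ty": 0,"tz": 0,"rx": 0,"ry": 0,"rz": 0,"grip": -1}], squeeze=60)

```text
clock: 10.85
tcp_pos: [576.1, 318.0, 72.6]
orientation: [0.433, -0.558, 0.436, 0.558]
ft_force: [0.3, 0.1, -2.8]
opening: 40.3
```

```bash
python3 - <<'E'
from h import *
go(577.2,319.2,25.8,-2.892); print(robot.read_state()['opening'])
m,im=snap('wrist','w6'); 
E
```

```text
t=10.8 pos [576.1 318.   72.6] yaw -2.893 q6 -0.49  d(cm) tx 4.68 ty -0.15 tz 0.10 r [-0.001 -0.002 -0.004] after-rot shift [ 4.68 -0.13  0.09]
40.338112710987154
```

View pics/w6.png

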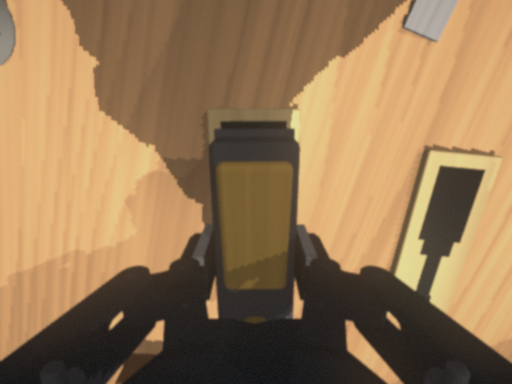

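Request:
send_rows(deltas=[{"tx": 1.5,"ty": -0.13,"tz": 0.09,"rx": 0,"ry": 0,"rz": 0,"grip": -1},{"tx": 1.3,"ty": 0,"tz": 0,"rx": 0,"ry": 0,"rz": 0,"grip": -1},{"tx": 0.8,"ty": 0,"tz": 0,"rx": 0,"ry": 0,"rz": 0,"grip": -1},{"tx": 0.4,"ty": 0,"tz": 0,"rx": 0,"ry": 0,"rz": 0,"grip": -1},{"tx": 0.2,"ty": 0,"tz": 0,"rx": 0,"ry": 0,"rz": 0,"grip": -1},{"tx": 0,"ty": 0,"tz": 0,"rx": 0,"ry": 0,"rz": 0,"grip": -1},{"tx": 0,"ty": 0,"tz": 0,"rx": 0,"ry": 0,"rz": 0,"grip": -1}], squeeze=60)

```text
clock: 11.78
tcp_pos: [578.6, 320.8, 32.7]
orientation: [-0.434, 0.558, -0.434, -0.558]
ft_force: [-0.0, 0.4, -3.1]
opening: 41.1
```

```bash
python3 - <<'E'
from h import *
go(577.2,319.2,25.8,-2.892); print(robot.read_state()['ft_force'])
m,im=snap('wrist','w7'); cv2.imwrite('pics/c7.png',cv2.resize(im[90:190,185:325],None,fx=5,fy=5,interpolation=cv2.INTER_CUBIC))
E
```

```text
t=11.8 pos [578.6 320.8  32.7] yaw -2.893 q6 -0.49  d(cm) tx 0.69 ty 0.17 tz -0.12 r [-0.001  0.     0.001] after-rot shift [ 0.69  0.17 -0.12]
[-0.03710091  0.4246948  -3.12001054]
```

View pics/c7.png

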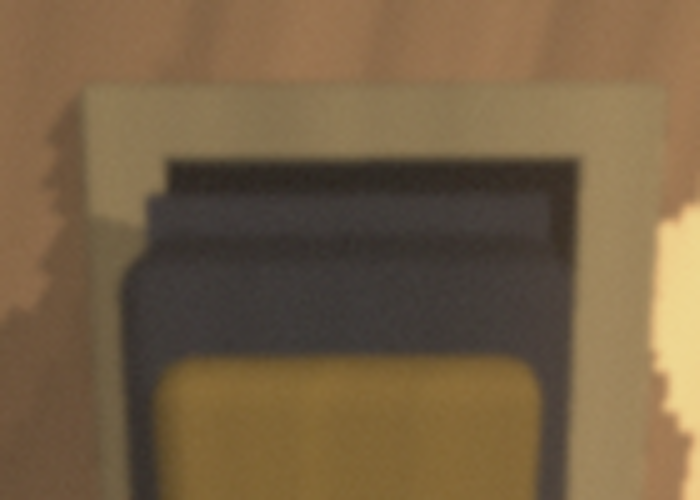

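```bash
python3 - <<'E'
from h import *
m,im=load('w7')
s=ray(m,[(185+147/5-.4,90+195/5-.4),(185+548/5-.4,90+195/5-.4)],12.9+5)
b=ray(m,[(185+166/5-.4,90+158/5-.4),(185+580/5-.4,90+158/5-.4)],6)
print(s,b,(Rs().T@np.r_[(b-s).mean(0),0])) # b outline should be 2mm beyond (tool -z)
E
```

```text
[[614.619111   266.722194  ]
 [574.28394388 256.50179183]] [[614.7940595  263.71576294]
 [570.07822063 252.38552332]] [-2.78713994e-03  2.83118237e+00 -2.95455533e+00]
```

Request:
send_rows(deltas=[{"tx": 0,"ty": 0.24,"tz": -0.1,"rx": 0,"ry": 0,"rz": 0,"grip": -1},{"tx": 0.3,"ty": 0,"tz": 0,"rx": 0,"ry": 0,"rz": 0,"grip": -1},{"tx": 0.25,"ty": 0,"tz": 0,"rx": 0,"ry": 0,"rz": 0,"grip": -1},{"tx": 0,"ty": 0,"tz": 0,"rx": 0,"ry": 0,"rz": 0,"grip": -1},{"tx": 0,"ty": 0,"tz": 0,"rx": 0,"ry": 0,"rz": 0,"grip": -1},{"tx": 0,"ty": 0,"tz": 0,"rx": 0,"ry": 0,"rz": 0,"grip": -1},{"tx": 0,"ty": 0,"tz": 0,"rx": 0,"ry": 0,"rz": 0,"grip": -1}], squeeze=60)

```text
clock: 12.7
tcp_pos: [576.3, 319.1, 26.9]
orientation: [-0.434, 0.558, -0.434, -0.558]
ft_force: [0.1, 0.1, -4.1]
opening: 40.6
```

```bash
python3 - <<'E'
from h import *
go(577.2,319.2,25.8,-2.892); print(robot.read_state()['ft_force'])
m,im=snap('wrist','w8'); cv2.imwrite('pics/c8.png',cv2.resize(im[90:190,185:325],None,fx=5,fy=5,interpolation=cv2.INTER_CUBIC))
E
```

```text
t=12.7 pos [576.3 319.1  26.9] yaw -2.893 q6 -0.49  d(cm) tx 0.11 ty -0.09 tz -0.01 r [-0.001  0.     0.   ] after-rot shift [ 0.11 -0.09 -0.01]
[ 0.07859004  0.10964809 -4.09498464]
```

View pics/c8.png

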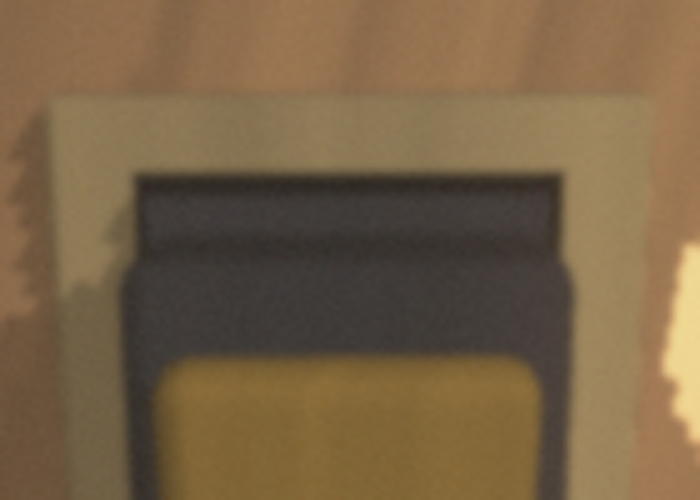

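Request:
send_rows(deltas=[{"tx": 0.08,"ty": 0,"tz": 0,"rx": 0,"ry": 0,"rz": 0,"grip": -1},{"tx": 0,"ty": 0,"tz": 0,"rx": 0,"ry": 0,"rz": 0,"grip": -1},{"tx": 0,"ty": 0,"tz": 0,"rx": 0,"ry": 0,"rz": 0,"grip": -1}], squeeze=60)

```text
clock: 13.12
tcp_pos: [576.3, 319.0, 25.9]
orientation: [0.434, -0.558, 0.434, 0.558]
ft_force: [-0.6, 1.0, -2.6]
opening: 40.7
```

Request:
send_rows(deltas=[{"tx": 0.06,"ty": 0,"tz": 0,"rx": 0,"ry": 0,"rz": 0,"grip": -1},{"tx": 0,"ty": 0,"tz": 0,"rx": 0,"ry": 0,"rz": 0,"grip": -1},{"tx": 0,"ty": 0,"tz": 0,"rx": 0,"ry": 0,"rz": 0,"grip": -1}], squeeze=60)

```text
clock: 13.5
tcp_pos: [576.3, 319.1, 25.9]
orientation: [-0.434, 0.558, -0.434, -0.558]
ft_force: [-3.3, -1.3, 3.4]
opening: 41.1
```

Request:
send_rows(deltas=[{"tx": 0,"ty": 0,"tz": 0,"rx": 0,"ry": 0,"rz": 0,"grip": 0},{"tx": 0,"ty": 0,"tz": 0,"rx": 0,"ry": 0,"rz": 0,"grip": 1},{"tx": 0,"ty": 0,"tz": 0,"rx": 0,"ry": 0,"rz": 0,"grip": 1},{"tx": 0,"ty": 0,"tz": 0,"rx": 0,"ry": 0,"rz": 0,"grip": 1},{"tx": -2,"ty": 0,"tz": 0,"rx": 0,"ry": 0,"rz": 0,"grip": 1},{"tx": -3,"ty": 0,"tz": 0,"rx": 0,"ry": 0,"rz": 0,"grip": 1},{"tx": -4,"ty": 0,"tz": 0,"rx": 0,"ry": 0,"rz": 0,"grip": 1},{"tx": -4,"ty": 0,"tz": 0,"rx": 0,"ry": 0,"rz": 0,"grip": 1},{"tx": 0,"ty": 0,"tz": 0,"rx": 0,"ry": 0,"rz": 0,"grip": 1}], squeeze=40)

```text
clock: 14.62
tcp_pos: [578.2, 320.2, 159.9]
orientation: [-0.437, 0.559, -0.431, -0.557]
ft_force: [0.1, 0.2, 0.5]
opening: 85.6
```

```bash
python3 - <<'E'
from h import *
m,im=snap('wrist','w9'); 
m2,im2=load('w2')
p=ray(m2,[(128,25),(236,19),(177,23)],13); print(p, np.degrees(np.arctan2(*(p[0]-p[1])[::-1])))
go(646,-130,150,-3.09)
E
```

```text
[[ 641.38160175  -50.524502  ]
 [ 647.55752838 -177.1018677 ]
 [ 643.44593959 -108.0736571 ]] 92.79334405252595
t=14.7 pos [577.  319.6 157.3] yaw -2.893 q6 -0.49  d(cm) tx 0.63 ty 4.40 tz -45.28 r [0.197 0.002 0.003] after-rot shift [  0.73  -4.57 -45.26]
```

View pics/w9.png

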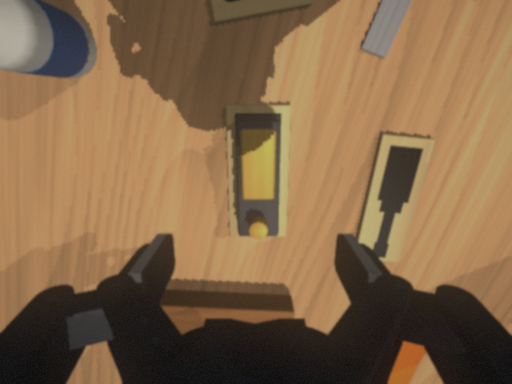

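Request:
send_rows(deltas=[{"tx": 0,"ty": 0,"tz": 0,"rx": 0.1,"ry": 0,"rz": 0,"grip": 1},{"tx": 0,"ty": 0,"tz": 0,"rx": 0.097,"ry": 0,"rz": 0,"grip": 1},{"tx": 0.1,"ty": -0.6,"tz": -4.8,"rx": 0,"ry": 0,"rz": 0,"grip": 1},{"tx": 0.1,"ty": -0.6,"tz": -4.8,"rx": 0,"ry": 0,"rz": 0,"grip": 1},{"tx": 0.1,"ty": -0.6,"tz": -4.8,"rx": 0,"ry": 0,"rz": 0,"grip": 1},{"tx": 0.1,"ty": -0.6,"tz": -4.8,"rx": 0,"ry": 0,"rz": 0,"grip": 1},{"tx": 0.1,"ty": -0.6,"tz": -4.8,"rx": 0,"ry": 0,"rz": 0,"grip": 1},{"tx": 0.1,"ty": -0.6,"tz": -4.8,"rx": 0,"ry": 0,"rz": 0,"grip": 1},{"tx": 0.1,"ty": -0.6,"tz": -4.8,"rx": 0,"ry": 0,"rz": 0,"grip": 1},{"tx": 0,"ty": -0.6,"tz": -4.7,"rx": 0,"ry": 0,"rz": 0,"grip": 1},{"tx": 0,"ty": 0,"tz": 0,"rx": 0,"ry": 0,"rz": 0,"grip": 1},{"tx": 0,"ty": 0,"tz": 0,"rx": 0,"ry": 0,"rz": 0,"grip": 1}], squeeze=40)

```text
clock: 16.18
tcp_pos: [643.6, -60.9, 147.1]
orientation: [0.487, -0.512, 0.487, 0.513]
ft_force: [-0.6, 0.4, -0.1]
opening: 85.7
```

```bash
python3 - <<'E'
from h import *
m,im=snap('wrist','w10'); print(robot.read_state()['tcp_pos'])
cv2.imwrite('pics/c10.png',cv2.resize(im[20:220,200:320],None,fx=3,fy=3,interpolation=cv2.INTER_CUBIC))
m,im=load('w9'); g=cv2.cvtColor(im,cv2.COLOR_BGR2GRAY)
r,c,_=blob(m,((g<75)*255).astype(np.uint8),(362,138,428,257),6); print(r,c)
# handle only
r,c,_=blob(m,((g<75)*255).astype(np.uint8),(362,138,428,196),6); print(r,c)
E
```

```text
[643.69286636 -60.30619564 147.49366798]
((427.0455627441406, 318.50213623046875), (34.24448013305664, 131.20228576660156), 5.884493350982666) [427.93945733 305.26150665]
((430.83416748046875, 280.4288330078125), (32.1362419128418, 53.516754150390625), 8.944962501525879) [431.17803338 279.95502516]
```

View pics/c10.png

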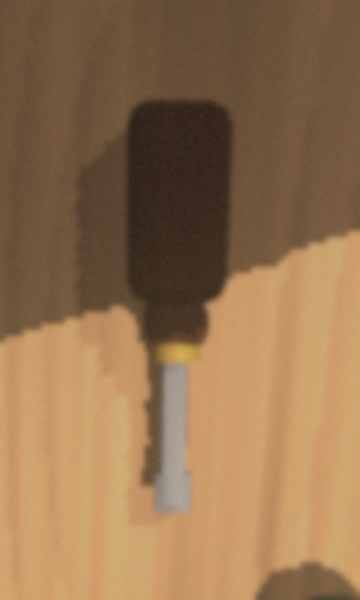

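```bash
python3 - <<'E'
from h import *
m,im=load('w10'); print(m['world_from_camera'][:3,3])
P=lambda a,z: ray(m,[(200+x/3-.3,20+y/3-.3) for x,y in a],z)
print(P([(180,100),(180,303)],26),P([(180,100),(180,303)],13))
print('tip',P([(172,512)],12)); print('sides',P([(127,200),(232,200)],26),P([(127,200),(232,200)],13))
a=P([(178,345)],13); print('ferrule',a)
# axis: mid handle -> tip
h=P([(180,130),(180,270)],13); t=P([(172,505)],12)
print(np.degrees(np.arctan2(*(t[0]-h.mean(0))[::-1])))
E
```

```text
[ 648.35610603 -135.24993874  277.24305341]
[[ 645.24202736 -174.27201123]
 [ 642.15869603 -119.3521092 ]] [[ 645.08089645 -176.29111956]
 [ 641.83802515 -118.52951219]]
tip [[640.65119054 -49.45585576]]
sides [[ 658.97466334 -147.38057334]
 [ 628.85837845 -148.90456712]] [[ 659.52409642 -148.00824542]
 [ 627.84951291 -149.61109479]]
ferrule [[ 641.74339957 -105.51802455]]
91.6212583551885
```

```bash
python3 - <<'E'
from h import *
go(643.8,-146.8,17,-3.107)
E
```

```text
t=16.2 pos [643.7 -60.3 147.5] yaw -3.089 q6 -0.10  d(cm) tx 13.05 ty 0.42 tz -8.64 r [ 0.018  0.    -0.001] after-rot shift [13.05  0.29 -8.64]
```

Request:
send_rows(deltas=[{"tx": 0,"ty": 0,"tz": 0,"rx": 0.018,"ry": 0,"rz": 0,"grip": 1},{"tx": 0,"ty": 0.15,"tz": -4.3,"rx": 0,"ry": 0,"rz": 0,"grip": 1},{"tx": 0,"ty": 0.14,"tz": -4.3,"rx": 0,"ry": 0,"rz": 0,"grip": 1},{"tx": 2.5,"ty": 0,"tz": 0,"rx": 0,"ry": 0,"rz": 0,"grip": 1},{"tx": 2.5,"ty": 0,"tz": 0,"rx": 0,"ry": 0,"rz": 0,"grip": 1},{"tx": 2.5,"ty": 0,"tz": 0,"rx": 0,"ry": 0,"rz": 0,"grip": 1},{"tx": 2.0,"ty": 0,"tz": 0,"rx": 0,"ry": 0,"rz": 0,"grip": 1},{"tx": 1.5,"ty": 0,"tz": 0,"rx": 0,"ry": 0,"rz": 0,"grip": 1},{"tx": 1.2,"ty": 0,"tz": 0,"rx": 0,"ry": 0,"rz": 0,"grip": 1},{"tx": 0.8,"ty": 0,"tz": 0,"rx": 0,"ry": 0,"rz": 0,"grip": 1},{"tx": 0,"ty": 0,"tz": 0,"rx": 0,"ry": 0,"rz": 0,"grip": 1},{"tx": 0,"ty": 0,"tz": 0,"rx": 0,"ry": 0,"rz": 0,"grip": 1}], squeeze=40)

```text
clock: 17.73
tcp_pos: [644.6, -147.0, 19.1]
orientation: [-0.492, 0.509, -0.491, -0.508]
ft_force: [-0.8, -0.6, 0.8]
opening: 85.1
```

```bash
python3 - <<'E'
from h import *
go(643.8,-146.8,17,-3.107)
E
```

```text
t=17.7 pos [ 644.6 -147.    19.1] yaw -3.107 q6 0.02  d(cm) tx 0.21 ty 0.08 tz 0.03 r [-0.    -0.     0.001] after-rot shift [0.21 0.08 0.03]
```

Request:
send_rows(deltas=[{"tx": 0.2,"ty": 0.08,"tz": 0,"rx": 0,"ry": 0,"rz": 0,"grip": 1},{"tx": 0,"ty": 0,"tz": 0,"rx": 0,"ry": 0,"rz": 0,"grip": -1},{"tx": 0,"ty": 0,"tz": 0,"rx": 0,"ry": 0,"rz": 0,"grip": -1},{"tx": 0,"ty": 0,"tz": 0,"rx": 0,"ry": 0,"rz": 0,"grip": -1},{"tx": 0,"ty": 0,"tz": 0,"rx": 0,"ry": 0,"rz": 0,"grip": -1},{"tx": 0,"ty": 0,"tz": 0,"rx": 0,"ry": 0,"rz": 0,"grip": -1},{"tx": 0,"ty": 0,"tz": 0,"rx": 0,"ry": 0,"rz": 0,"grip": -1},{"tx": 0,"ty": 0,"tz": 0,"rx": 0,"ry": 0,"rz": 0,"grip": -1}], squeeze=40)

```text
clock: 18.73
tcp_pos: [643.6, -147.0, 16.6]
orientation: [-0.492, 0.509, -0.491, -0.508]
ft_force: [0.1, 0.9, 2.2]
opening: 29.6
```

```bash
python3 - <<'E'
from h import *
go(643.8,-146.8,17,-3.107)
m,im=snap('wrist','w11'); cv2.imwrite('pics/c11.png',cv2.resize(im[130:330,190:320],None,fx=3,fy=3,interpolation=cv2.INTER_CUBIC))
E
```

```text
t=18.7 pos [ 643.6 -147.    16.6] yaw -3.107 q6 0.02  d(cm) tx -0.04 ty -0.02 tz 0.02 r [-0.    -0.     0.001] after-rot shift [-0.04 -0.02  0.02]
```

View pics/c11.png

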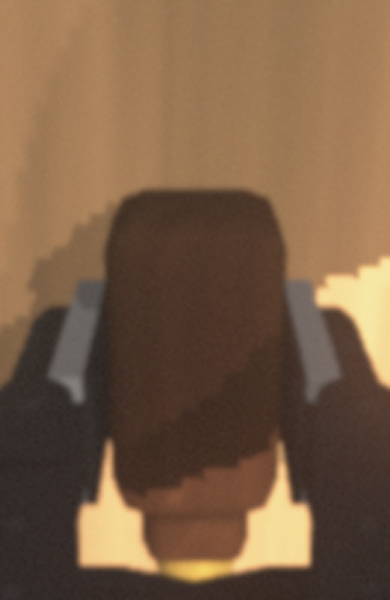

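```bash
python3 - <<'E'
from h import *
for n,roi,thrs in (('w1',(146,174,246,212),(75,90,105)),('w9',(362,138,428,257),(65,75,85)),('t1',(154,195,202,217),(45,60))):
  m,im=load(n); g=cv2.cvtColor(im,cv2.COLOR_BGR2GRAY)
  for t in thrs:
    r,c,cc=blob(m,((g<t)*255).astype(np.uint8),roi,6)
    k=np.zeros_like(g); cv2.drawContours(k,[cc],-1,255,-1); ys,xs=np.nonzero(k)
    w=ray(m,np.c_[xs,ys],6); c=w.mean(0); ev,V=np.linalg.eigh(np.cov((w-c).T)); u=V[:,1]; u=u*np.sign(u[1]); v=np.array([-u[1],u[0]])
    s=(w-c)@u; q=(w-c)@v
    mid=c+u*(s.min()+s.max())/2
    print(n,t,'cen',np.round(c,1),'ang',round(np.degrees(np.arctan2(u[1],u[0])),2),'s',np.round([s.min(),s.max()],1),'q',np.round([q.min(),q.max()],1),'origin est',np.round(mid-22.5*u,1),'handle-mid',np.round(mid-34.5*u,1), 'from butt', np.round(c+u*(s.min()+2+28),1))
m,im=load('w11'); print('butt',ray(m,[(190+197/3,130+190/3)],0),ray(m,[(190+197/3,130+190/3)],4))
E
```

```text
w1 75 cen [429.8 292. ] ang 98.88 s [-37.7  72.4] q [-14.8  15.2] origin est [430.6 286.9] handle-mid [432.4 275.1] from butt [431.  284.5]
w1 90 cen [428.5 300.7] ang 98.76 s [-47.2  79.8] q [-15.6  16. ] origin est [429.4 294.6] handle-mid [431.3 282.7] from butt [431.1 283.7]
w1 105 cen [428.2 302.3] ang 98.74 s [-49.3  78.8] q [-16.3  16.6] origin est [429.4 294.6] handle-mid [431.2 282.8] from butt [431.2 283.2]
w9 65 cen [428.7 298.7] ang 96.74 s [-45.2  84.2] q [-18.6  15.9] origin est [429.  295.7] handle-mid [430.4 283.7] from butt [430.5 283.5]
w9 75 cen [428.3 302.5] ang 96.29 s [-49.4  81.6] q [-18.   16.7] origin est [429.  296.1] handle-mid [430.3 284.2] from butt [430.4 283.2]
w9 85 cen [428.2 302.9] ang 96.44 s [-49.9  81.2] q [-18.5  16.8] origin est [429. 296.] handle-mid [430.4 284.1] from butt [430.5 283. ]
t1 45 cen [420.7 327.1] ang 90.63 s [-62.  47.] q [-5.6  4.8] origin est [421.  297.1] handle-mid [421.2 285.1] from butt [421.  295.1]
t1 60 cen [428.9 299.6] ang 98.67 s [-46.9  78.5] q [-14.8  14.8] origin est [430.  292.9] handle-mid [431.8 281.1] from butt [431.5 282.9]
butt [[ 644.38046958 -172.08971643]] [[ 644.44499911 -173.43237637]]
```

Request:
send_rows(deltas=[{"tx": -0.5,"ty": 0,"tz": 0,"rx": 0,"ry": 0,"rz": 0,"grip": -1},{"tx": -2.0,"ty": 0,"tz": 0,"rx": 0,"ry": 0,"rz": 0,"grip": -1},{"tx": -3.0,"ty": 0,"tz": 0,"rx": 0,"ry": 0,"rz": 0,"grip": -1},{"tx": -2.5,"ty": 0,"tz": 0,"rx": 0,"ry": 0,"rz": 0,"grip": -1},{"tx": 0,"ty": 0,"tz": 0,"rx": -0.117,"ry": 0,"rz": 0,"grip": -1}], squeeze=50)

```text
clock: 19.4
tcp_pos: [644.4, -147.2, 99.0]
orientation: [-0.461, 0.538, -0.459, -0.536]
ft_force: [-0.3, 0.9, -2.3]
opening: 29.1
```

Request:
send_rows(deltas=[{"tx": 0,"ty": 0.8,"tz": 2.5,"rx": 0,"ry": 0,"rz": 0,"grip": -1},{"tx": 0,"ty": 1.4,"tz": 4.4,"rx": 0,"ry": 0,"rz": 0,"grip": -1},{"tx": 0,"ty": 1.6,"tz": 5.0,"rx": 0,"ry": 0,"rz": 0,"grip": -1},{"tx": 0,"ty": 1.6,"tz": 5.0,"rx": 0,"ry": 0,"rz": 0,"grip": -1},{"tx": 0,"ty": 1.6,"tz": 5.0,"rx": 0,"ry": 0,"rz": 0,"grip": -1},{"tx": 0,"ty": 1.6,"tz": 5.0,"rx": 0,"ry": 0,"rz": 0,"grip": -1},{"tx": 0,"ty": 1.6,"tz": 5.0,"rx": 0,"ry": 0,"rz": 0,"grip": -1},{"tx": 0,"ty": 1.6,"tz": 5.0,"rx": 0,"ry": 0,"rz": 0,"grip": -1},{"tx": 0,"ty": 1.4,"tz": 4.5,"rx": 0,"ry": 0,"rz": 0,"grip": -1},{"tx": 0,"ty": 1.3,"tz": 4.3,"rx": 0,"ry": 0,"rz": 0,"grip": -1},{"tx": 1.5,"ty": 0,"tz": 0,"rx": 0,"ry": 0,"rz": 0,"grip": -1},{"tx": 2.0,"ty": 0,"tz": 0,"rx": 0,"ry": 0,"rz": 0,"grip": -1}], squeeze=50)

```text
clock: 20.9
tcp_pos: [431.0, 283.1, 60.9]
orientation: [0.461, -0.536, 0.461, 0.537]
ft_force: [0.0, -0.1, -1.9]
opening: 28.9
```

Request:
send_rows(deltas=[{"tx": 1.5,"ty": 0,"tz": 0,"rx": 0,"ry": 0,"rz": 0,"grip": -1},{"tx": 1.2,"ty": 0,"tz": 0,"rx": 0,"ry": 0,"rz": 0,"grip": -1},{"tx": 0.4,"ty": 0,"tz": 0,"rx": 0,"ry": 0,"rz": 0,"grip": -1},{"tx": 0,"ty": 0,"tz": 0,"rx": 0,"ry": 0,"rz": 0,"grip": -1},{"tx": 0,"ty": 0,"tz": 0,"rx": 0,"ry": 0,"rz": 0,"grip": -1},{"tx": 0,"ty": 0,"tz": 0,"rx": 0,"ry": 0,"rz": 0,"grip": -1}], squeeze=50)

```text
clock: 21.65
tcp_pos: [431.5, 283.3, 30.9]
orientation: [-0.461, 0.536, -0.46, -0.536]
ft_force: [-0.3, -0.2, -1.1]
opening: 29.2
```

```bash
python3 - <<'E'
from h import *
go(431.2,282.7,22.6,-2.99); print(robot.read_state()['ft_force'])
m,im=snap('wrist','w12'); cv2.imwrite('pics/c12.png',cv2.resize(im[130:330,190:320],None,fx=3,fy=3,interpolation=cv2.INTER_CUBIC))
snap('side','s12')
E
```

```text
t=21.6 pos [431.5 283.3  30.9] yaw -2.991 q6 -0.73  d(cm) tx 0.83 ty 0.04 tz -0.05 r [-0.001  0.001  0.001] after-rot shift [ 0.83  0.04 -0.05]
[-0.33578754 -0.18840079 -1.11572835]
```

View pics/c12.png

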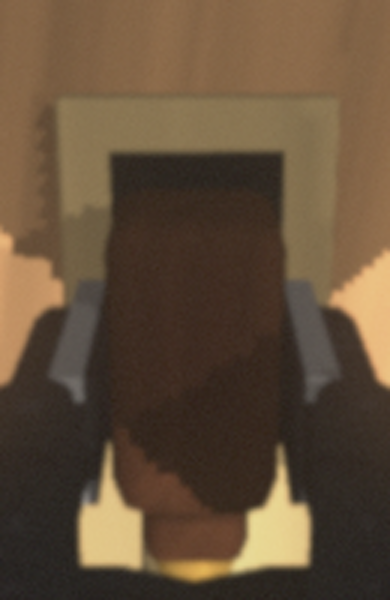

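Request:
send_rows(deltas=[{"tx": 0.4,"ty": 0.03,"tz": -0.03,"rx": 0,"ry": 0,"rz": 0,"grip": -1},{"tx": 0.35,"ty": 0,"tz": 0,"rx": 0,"ry": 0,"rz": 0,"grip": -1},{"tx": 0,"ty": 0,"tz": 0,"rx": 0,"ry": 0,"rz": 0,"grip": -1},{"tx": 0,"ty": 0,"tz": 0,"rx": 0,"ry": 0,"rz": 0,"grip": -1},{"tx": 0,"ty": 0,"tz": 0,"rx": 0,"ry": 0,"rz": 0,"grip": -1}], squeeze=50)

```text
clock: 22.38
tcp_pos: [430.9, 282.6, 22.8]
orientation: [0.461, -0.536, 0.461, 0.536]
ft_force: [0.7, -0.2, -0.4]
opening: 28.9
```

```bash
python3 - <<'E'
from h import *
go(431.2,282.7,22.6,-2.99); print(robot.read_state()['ft_force'])
m,im=snap('wrist','w13'); cv2.imwrite('pics/c13.png',cv2.resize(im[130:330,190:320],None,fx=3,fy=3,interpolation=cv2.INTER_CUBIC))
E
```

```text
t=22.4 pos [430.9 282.6  22.8] yaw -2.991 q6 -0.73  d(cm) tx 0.02 ty -0.03 tz 0.00 r [-0.001 -0.    -0.   ] after-rot shift [ 0.02 -0.03  0.  ]
[ 0.70594537 -0.19820209 -0.43767461]
```

View pics/c13.png

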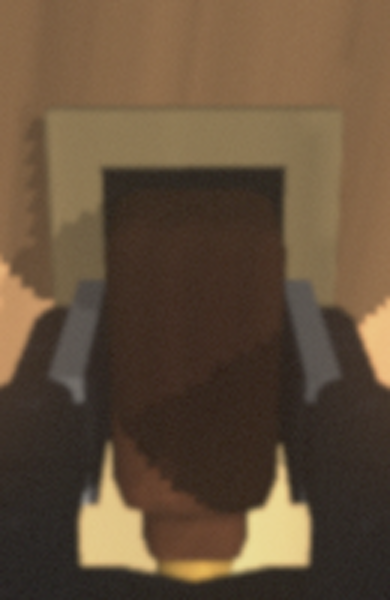

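```bash
python3 - <<'E'
from h import *
m,im=load('w13')
b=ray(m,[(190+195/3-.3,130+168/3-.3)],6); t=robot.read_state()['tcp_pos'][:2]; u=np.array([np.cos(np.radians(98.7)),np.sin(np.radians(98.7))])
print('sil butt rel TCP along',(b-t)@u)
for z in (6,12,20,32): print(z,(ray(m,[(190+195/3-.3,130+188/3-.3)],z)-t)@u)
E
```

```text
sil butt rel TCP along [-29.66031791]
6 [-25.73252102]
12 [-27.72562432]
20 [-30.38309539]
32 [-34.369302]
```

Request:
send_rows(deltas=[{"tx": 0.05,"ty": 0,"tz": 0,"rx": 0,"ry": 0,"rz": 0,"grip": -1},{"tx": 0,"ty": 0,"tz": 0,"rx": 0,"ry": 0,"rz": 0,"grip": -1},{"tx": 0,"ty": 0,"tz": 0,"rx": 0,"ry": 0,"rz": 0,"grip": -1}], squeeze=50)

```text
clock: 22.8
tcp_pos: [431.0, 282.7, 22.6]
orientation: [-0.461, 0.536, -0.461, -0.536]
ft_force: [-1.5, -1.0, 3.1]
opening: 29.3
```

Request:
send_rows(deltas=[{"tx": 0,"ty": 0,"tz": 0,"rx": 0,"ry": 0,"rz": 0,"grip": 0},{"tx": 0,"ty": 0,"tz": 0,"rx": 0,"ry": 0,"rz": 0,"grip": 0.3},{"tx": 0,"ty": 0,"tz": 0,"rx": 0,"ry": 0,"rz": 0,"grip": 0.3},{"tx": 0,"ty": 0,"tz": 0,"rx": 0,"ry": 0,"rz": 0,"grip": 0.3},{"tx": -2,"ty": 0,"tz": 0,"rx": 0,"ry": 0,"rz": 0,"grip": 0.3},{"tx": -3,"ty": 0,"tz": 0,"rx": 0,"ry": 0,"rz": 0,"grip": 1},{"tx": -4,"ty": 0,"tz": 0,"rx": 0,"ry": 0,"rz": 0,"grip": 1},{"tx": -4,"ty": 0,"tz": 3,"rx": 0,"ry": 0,"rz": 0,"grip": 1},{"tx": 0,"ty": 0,"tz": 3,"rx": 0,"ry": 0,"rz": 0,"grip": 1},{"tx": 0,"ty": 0,"tz": 0,"rx": 0,"ry": 0,"rz": 0,"grip": 1},{"tx": 0,"ty": 0,"tz": 0,"rx": 0,"ry": 0,"rz": 0,"grip": 1}], squeeze=40)

```text
clock: 24.18
tcp_pos: [421.7, 341.5, 151.9]
orientation: [-0.46, 0.536, -0.461, -0.536]
ft_force: [-0.1, -0.8, -1.2]
opening: 85.4
```

```bash
python3 - <<'E'
from h import *
go(431.2,282.7,22.6,-2.99)
m,im=snap('wrist','w14'); cv2.imwrite('pics/c14.png',cv2.resize(im[20:220,190:320],None,fx=3,fy=3,interpolation=cv2.INTER_CUBIC))
E
```

```text
t=24.2 pos [421.7 341.5 151.9] yaw -2.990 q6 -0.82  d(cm) tx 12.93 ty -0.07 tz -5.94 r [-0.    -0.001 -0.001] after-rot shift [12.93 -0.05 -5.96]
```

View pics/c14.png

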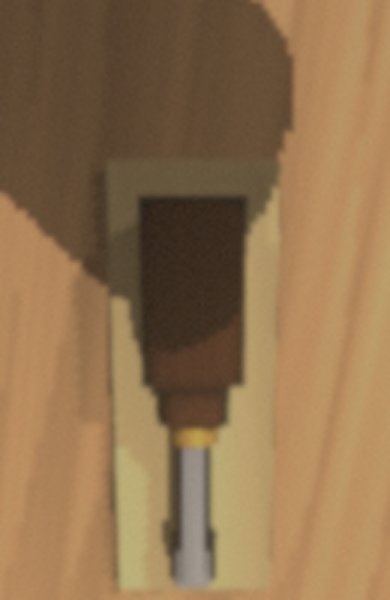

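View pics/w14.png

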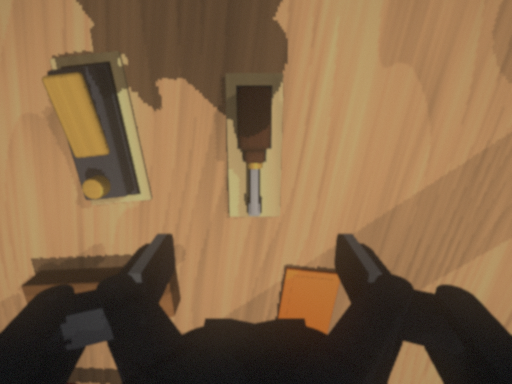

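```bash
python3 - <<'E'
from h import *
m,im=load('w14')
P=lambda x,y,z: ray(m,[(190+x/3-.3,20+y/3-.3)],z)[0]
u=np.array([np.cos(np.radians(98.7)),np.sin(np.radians(98.7))]); v=np.array([-u[1],u[0]])
o=np.array([429.4,294.6])
for n,x,y,z in (('tip',194,584,18),('board+',194,591,6),('board-',190,158,6),('boardL',114,400,6),('boardR',274,400,6),('sil butt',190,195,6),('handle front',193,386,32),('neck c',193,500,18),('hL',146,330,32),('hR',242,330,32)):
  p=P(x,y,z)-o; print(n,round(p@u,1),round(p@v,1))
E
python3 - <<'E'
from h import *
m,im=load('w14')
cv2.imwrite('pics/c14b.png',cv2.resize(im[75:225,220:290],None,fx=6,fy=6,interpolation=cv2.INTER_CUBIC)[:600])
E
```

```text
tip 84.7 -0.1
board+ 92.5 -0.1
board- -53.4 -1.1
boardL 22.5 -27.0
boardR 22.6 27.1
sil butt -42.6 -1.1
handle front 13.6 -0.3
neck c 54.2 -0.3
hL -3.2 -14.3
hR -3.2 14.4
```

View pics/c14b.png

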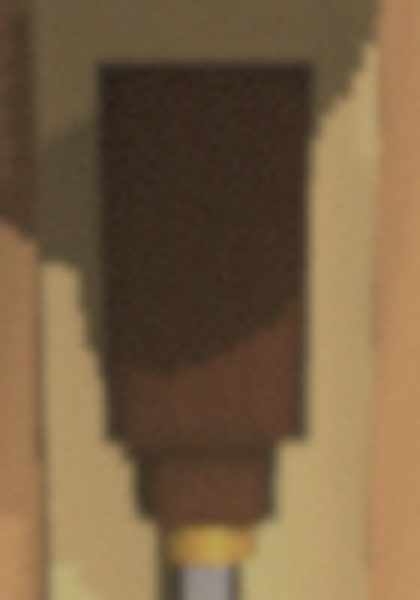

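```bash
python3 - <<'E'
from h import *
m,im=load('w1')
hsv=cv2.cvtColor(im,cv2.COLOR_BGR2HSV)
k=(((hsv[...,0]<8)|(hsv[...,0]>170))&(hsv[...,1]>140)).astype(np.uint8)*255
k=cv2.morphologyEx(k,cv2.MORPH_CLOSE,np.ones((9,9)))
r,c,_=blob(m,k,(320,120,390,220),16); print(r,c)
print(ray(m,[(292,140),(293,154)],3))
ang=r[2]
go(r[0][0],r[0][1],150,-np.pi/2)
E
```

```text
((460.2546691894531, 93.86356353759766), (22.145090103149414, 88.96818542480469), 84.12220001220703) [460.61989833  93.44179141]
[[505.57848576 179.87311456]
 [486.50284541 177.76292345]]
t=24.2 pos [421.8 341.3 151.9] yaw -2.991 q6 -0.82  d(cm) tx 0.21 ty -0.09 tz -25.04 r [-1.42e+00 -0.00e+00 -1.00e-03] after-rot shift [ 0.19 24.74 -3.85]
```

Request:
send_rows(deltas=[{"tx": 0,"ty": 1.17,"tz": -4.8,"rx": 0,"ry": 0,"rz": 0,"grip": 1},{"tx": 0,"ty": 1.17,"tz": -4.8,"rx": 0,"ry": 0,"rz": 0,"grip": 1},{"tx": 0,"ty": 1.17,"tz": -4.8,"rx": 0,"ry": 0,"rz": 0,"grip": 1},{"tx": 0,"ty": 1.17,"tz": -4.8,"rx": 0,"ry": 0,"rz": 0,"grip": 1},{"tx": 0,"ty": 1.17,"tz": -4.8,"rx": 0,"ry": 0,"rz": 0,"grip": 1},{"tx": 0,"ty": 0,"tz": 0,"rx": -0.187,"ry": 0,"rz": 0,"grip": 1},{"tx": 0,"ty": 0,"tz": 0,"rx": -0.187,"ry": 0,"rz": 0,"grip": 1},{"tx": 0,"ty": 0,"tz": 0,"rx": -0.187,"ry": 0,"rz": 0,"grip": 1},{"tx": 0,"ty": 0,"tz": 0,"rx": -0.187,"ry": 0,"rz": 0,"grip": 1},{"tx": 0,"ty": 0,"tz": 0,"rx": -0.187,"ry": 0,"rz": 0,"grip": 1},{"tx": 0,"ty": 0,"tz": 0,"rx": -0.187,"ry": 0,"rz": 0,"grip": 1},{"tx": 0,"ty": 0,"tz": 0,"rx": -0.187,"ry": 0,"rz": 0,"grip": 1}], squeeze=40)

```text
clock: 25.72
tcp_pos: [399.9, 95.1, 152.2]
orientation: [0.037, -0.706, 0.037, 0.706]
ft_force: [0.5, 0.0, -0.1]
opening: 85.4
```

Request:
send_rows(deltas=[{"tx": 0,"ty": 0,"tz": 0,"rx": 0,"ry": 0,"rz": 0,"grip": 1},{"tx": 0,"ty": 0,"tz": 0,"rx": 0,"ry": 0,"rz": 0,"grip": 1}], squeeze=40)

```text
clock: 25.98
tcp_pos: [400.1, 95.5, 152.3]
orientation: [0.041, -0.706, 0.041, 0.706]
ft_force: [0.9, 0.4, 0.1]
opening: 85.3
```

```bash
python3 - <<'E'
from h import *
go(448.4,95.1,15,-1.674)
m,im=snap('wrist','w15')
E
```

```text
t=26.0 pos [400.1  95.5 152.3] yaw -1.686 q6 0.84  d(cm) tx 13.73 ty -0.51 tz -4.81 r [-0.012  0.    -0.   ] after-rot shift [13.73 -0.46 -4.81]
```

View pics/w15.png

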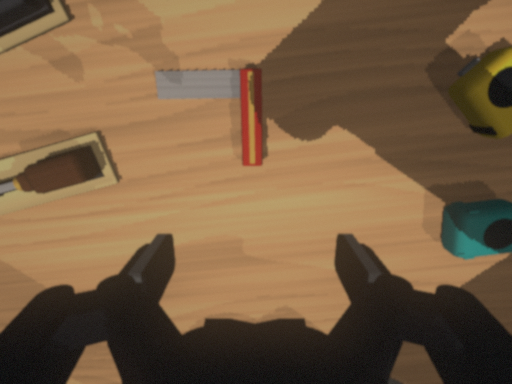

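```bash
python3 - <<'E'
from h import *
m,im=load('w15')
hsv=cv2.cvtColor(im,cv2.COLOR_BGR2HSV)
k=(((hsv[...,0]<8)|(hsv[...,0]>170))&(hsv[...,1]>150)).astype(np.uint8)*255
k=cv2.morphologyEx(k,cv2.MORPH_CLOSE,np.ones((9,9)))
r,c,_=blob(m,k,(225,50,280,180),16); print(r,c)
cv2.imwrite('pics/c15.png',cv2.resize(im[55:175,145:275],None,fx=5,fy=5,interpolation=cv2.INTER_CUBIC))
print(m['world_from_camera'][:3,3])
E
```

```text
((459.6607666015625, 92.0746841430664), (18.926956176757812, 89.00340270996094), 83.7662353515625) [459.13304464  91.93686019]
[474.81942654  87.08194615 282.40653726]
```

View pics/c15.png

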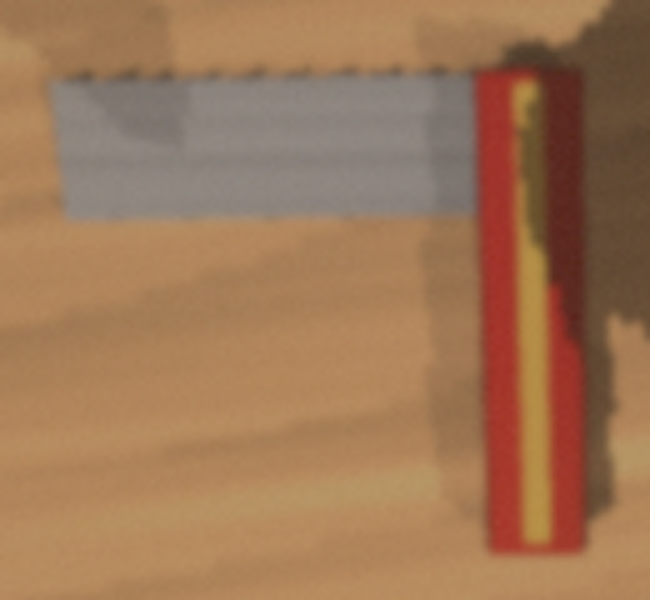

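```bash
python3 - <<'E'
from h import *
m,im=load('w15')
P=lambda x,y,z: ray(m,[(145+x/5-.4,55+y/5-.4)],z)[0]
a,b,c,d=P(475,72,16),P(583,72,16),P(488,552,16),P(585,552,16)
t=(a+b)/2;q=(c+d)/2; print(a,b,c,d,(t+q)/2,np.linalg.norm(t-q),np.degrees(np.arctan2(*(t-q)[::-1])))
e,f=P(52,80,3),P(66,217,3); g,h=P(475,72,3),P(475,215,3)
print('blade',np.degrees(np.arctan2(*(f-h)[::-1])),np.linalg.norm(e-f),e,f)
u=np.array([np.cos(np.radians(-6)),np.sin(np.radians(-6))]); g=(t+q)/2-12*u; print(g); go(*g,15,-1.675)
E
```

```text
[504.17947944  97.01888194] [501.9380979  77.7562915] [416.52919585 106.0219047 ] [414.30498728  86.91059282] [459.23794012  91.92691774] 88.11066437491436 -5.91408377535899
blade 83.62937060873251 24.616601260908645 [513.44923887 176.93698528] [488.98575478 179.67833598]
[447.30367737  93.1812593 ]
t=26.0 pos [400.1  95.6 152.3] yaw -1.685 q6 0.84  d(cm) tx 13.73 ty -0.29 tz -4.72 r [-0.01  0.   -0.  ] after-rot shift [13.73 -0.25 -4.72]
```

Request:
send_rows(deltas=[{"tx": 0,"ty": -0.2,"tz": -2.4,"rx": -0.008,"ry": 0,"rz": 0,"grip": 1},{"tx": 1.0,"ty": -0.05,"tz": -2.3,"rx": 0,"ry": 0,"rz": 0,"grip": 1},{"tx": 2.5,"ty": 0,"tz": 0,"rx": 0,"ry": 0,"rz": 0,"grip": 1},{"tx": 2.5,"ty": 0,"tz": 0,"rx": 0,"ry": 0,"rz": 0,"grip": 1},{"tx": 2.5,"ty": 0,"tz": 0,"rx": 0,"ry": 0,"rz": 0,"grip": 1},{"tx": 2.0,"ty": 0,"tz": 0,"rx": 0,"ry": 0,"rz": 0,"grip": 0.5},{"tx": 1.5,"ty": 0,"tz": 0,"rx": 0,"ry": 0,"rz": 0,"grip": 0},{"tx": 1.0,"ty": 0,"tz": 0,"rx": 0,"ry": 0,"rz": 0,"grip": 0},{"tx": 0.5,"ty": 0,"tz": 0,"rx": 0,"ry": 0,"rz": 0,"grip": 0},{"tx": 0,"ty": 0,"tz": 0,"rx": 0,"ry": 0,"rz": 0,"grip": 0},{"tx": 0,"ty": 0,"tz": 0,"rx": 0,"ry": 0,"rz": 0,"grip": 0}], squeeze=40)

```text
clock: 27.4
tcp_pos: [447.7, 93.6, 17.9]
orientation: [-0.037, 0.707, -0.036, -0.706]
ft_force: [-0.8, -0.5, -0.2]
opening: 43.0
```

```bash
python3 - <<'E'
from h import *
go(447.3,93.2,15,-1.677)
E
```

```text
t=27.4 pos [447.7  93.6  17.9] yaw -1.674 q6 0.92  d(cm) tx 0.29 ty 0.04 tz 0.03 r [ 0.003 -0.001  0.001] after-rot shift [0.29 0.04 0.03]
```

Request:
send_rows(deltas=[{"tx": 0.25,"ty": 0.04,"tz": 0.03,"rx": 0.003,"ry": 0,"rz": 0,"grip": 0},{"tx": 0,"ty": 0,"tz": 0,"rx": 0,"ry": 0,"rz": 0,"grip": -1},{"tx": 0,"ty": 0,"tz": 0,"rx": 0,"ry": 0,"rz": 0,"grip": -1},{"tx": 0,"ty": 0,"tz": 0,"rx": 0,"ry": 0,"rz": 0,"grip": -1},{"tx": 0,"ty": 0,"tz": 0,"rx": 0,"ry": 0,"rz": 0,"grip": -1},{"tx": 0,"ty": 0,"tz": 0,"rx": 0,"ry": 0,"rz": 0,"grip": -1}], squeeze=50)

```text
clock: 28.15
tcp_pos: [447.1, 93.1, 15.1]
orientation: [-0.037, 0.706, -0.037, -0.706]
ft_force: [-1.1, 0.2, 4.6]
opening: 18.8
```

```bash
python3 - <<'E'
from h import *
go(447.3,93.2,15,-1.677)
m,im=snap('wrist','w16')
E
```

```text
t=28.1 pos [447.1  93.1  15.1] yaw -1.676 q6 0.91  d(cm) tx 0.01 ty -0.01 tz -0.02 r [ 0.001 -0.     0.   ] after-rot shift [ 0.01 -0.01 -0.02]
```

View pics/w16.png

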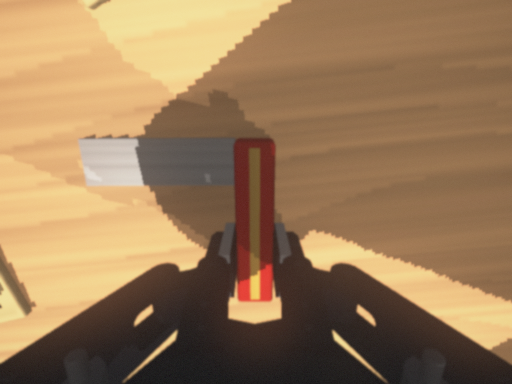

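Request:
send_rows(deltas=[{"tx": -0.5,"ty": 0,"tz": 0,"rx": 0,"ry": 0,"rz": 0,"grip": -1},{"tx": -2.0,"ty": 0,"tz": 0,"rx": 0,"ry": 0,"rz": 0,"grip": -1},{"tx": -3.0,"ty": 0,"tz": 0,"rx": 0,"ry": 0,"rz": 0,"grip": -1},{"tx": -2.5,"ty": 0,"tz": 0,"rx": 0,"ry": 0,"rz": 0,"grip": -1},{"tx": 0,"ty": 0,"tz": 0,"rx": 0.026,"ry": 0,"rz": 0,"grip": -1}], squeeze=60)

```text
clock: 28.82
tcp_pos: [447.9, 93.5, 96.4]
orientation: [-0.048, 0.707, -0.046, -0.704]
ft_force: [0.8, 0.4, -2.3]
opening: 18.4
```

Request:
send_rows(deltas=[{"tx": 0,"ty": 2.5,"tz": -0.15,"rx": 0,"ry": 0,"rz": 0,"grip": -1},{"tx": 0,"ty": 4.5,"tz": -0.3,"rx": 0,"ry": 0,"rz": 0,"grip": -1},{"tx": 0,"ty": 5.2,"tz": -0.35,"rx": 0,"ry": 0,"rz": 0,"grip": -1},{"tx": 0,"ty": 5.2,"tz": -0.35,"rx": 0,"ry": 0,"rz": 0,"grip": -1},{"tx": 0,"ty": 5.2,"tz": -0.35,"rx": 0,"ry": 0,"rz": 0,"grip": -1},{"tx": 0,"ty": 5.2,"tz": -0.35,"rx": 0,"ry": 0,"rz": 0,"grip": -1},{"tx": 0,"ty": 5.2,"tz": -0.35,"rx": 0,"ry": 0,"rz": 0,"grip": -1},{"tx": 0,"ty": 5.2,"tz": -0.35,"rx": 0,"ry": 0,"rz": 0,"grip": -1},{"tx": 0,"ty": 4.8,"tz": -0.3,"rx": 0,"ry": 0,"rz": 0,"grip": -1},{"tx": 0,"ty": 2.95,"tz": -0.15,"rx": 0,"ry": 0,"rz": 0,"grip": -1},{"tx": 1.5,"ty": 0,"tz": 0,"rx": 0,"ry": 0,"rz": 0,"grip": -1},{"tx": 2.0,"ty": 0,"tz": 0,"rx": 0,"ry": 0,"rz": 0,"grip": -1}], squeeze=60)

```text
clock: 30.32
tcp_pos: [415.5, -365.8, 58.0]
orientation: [0.048, -0.705, 0.047, 0.706]
ft_force: [-0.3, -0.8, -1.6]
opening: 18.3
```

Request:
send_rows(deltas=[{"tx": 1.3,"ty": 0,"tz": 0,"rx": 0,"ry": 0,"rz": 0,"grip": -1},{"tx": 0.8,"ty": 0,"tz": 0,"rx": 0,"ry": 0,"rz": 0,"grip": -1},{"tx": 0,"ty": 0,"tz": 0,"rx": 0,"ry": 0,"rz": 0,"grip": -1},{"tx": 0,"ty": 0,"tz": 0,"rx": 0,"ry": 0,"rz": 0,"grip": -1},{"tx": 0,"ty": 0,"tz": 0,"rx": 0,"ry": 0,"rz": 0,"grip": -1}], squeeze=60)

```text
clock: 30.95
tcp_pos: [416.7, -366.6, 39.6]
orientation: [-0.046, 0.706, -0.047, -0.705]
ft_force: [-0.1, -0.6, -1.3]
opening: 18.5
```

```bash
python3 - <<'E'
from h import *
go(416.7,-366.6,21.1,-1.702); print(robot.read_state()['ft_force'])
m,im=snap('wrist','w17')
E
```

```text
t=30.9 pos [ 416.7 -366.6   39.6] yaw -1.702 q6 1.88  d(cm) tx 1.85 ty -0.00 tz 0.00 r [-0.    -0.001 -0.001] after-rot shift [ 1.85 -0.   -0.  ]
[-0.0924952  -0.62583441 -1.25346061]
```

View pics/w17.png

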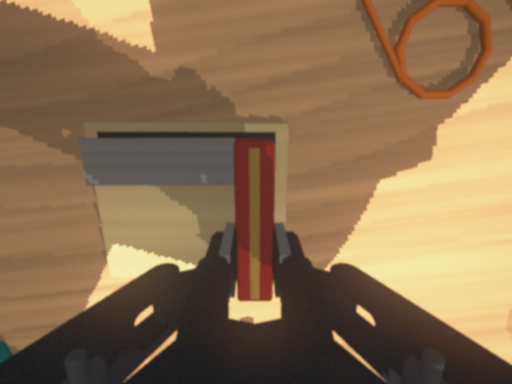

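Lined up with the board. Lower further, then check.

Request:
send_rows(deltas=[{"tx": 0.7,"ty": 0,"tz": 0,"rx": 0,"ry": 0,"rz": 0,"grip": -1},{"tx": 0.5,"ty": 0,"tz": 0,"rx": 0,"ry": 0,"rz": 0,"grip": -1},{"tx": 0.3,"ty": 0,"tz": 0,"rx": 0,"ry": 0,"rz": 0,"grip": -1},{"tx": 0,"ty": 0,"tz": 0,"rx": 0,"ry": 0,"rz": 0,"grip": -1},{"tx": 0,"ty": 0,"tz": 0,"rx": 0,"ry": 0,"rz": 0,"grip": -1},{"tx": 0,"ty": 0,"tz": 0,"rx": 0,"ry": 0,"rz": 0,"grip": -1}], squeeze=60)

```text
clock: 31.75
tcp_pos: [416.4, -366.5, 24.1]
orientation: [-0.046, 0.706, -0.047, -0.705]
ft_force: [0.3, 0.2, -1.0]
opening: 18.4
```

```bash
python3 - <<'E'
from h import *
go(416.7,-366.6,21.1,-1.702); print(robot.read_state()['ft_force'])
m,im=snap('wrist','w18'); cv2.imwrite('pics/c18.png',cv2.resize(im[115:315,70:310],None,fx=3.2,fy=3.2*.9,interpolation=cv2.INTER_CUBIC))
E
```

```text
t=31.8 pos [ 416.4 -366.5   24.1] yaw -1.703 q6 1.88  d(cm) tx 0.30 ty 0.00 tz -0.03 r [-0.001 -0.    -0.   ] after-rot shift [ 0.3   0.   -0.03]
[ 0.26064716  0.20661042 -0.96312977]
```

View pics/c18.png

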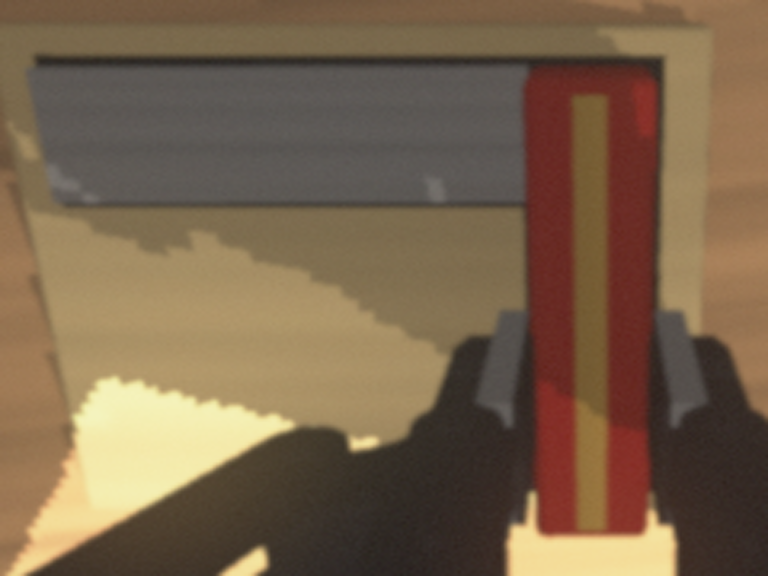

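Request:
send_rows(deltas=[{"tx": 0.25,"ty": 0,"tz": -0.02,"rx": 0,"ry": 0,"rz": 0,"grip": -1},{"tx": 0.08,"ty": 0,"tz": 0,"rx": 0,"ry": 0,"rz": 0,"grip": -1},{"tx": 0,"ty": 0,"tz": 0,"rx": 0,"ry": 0,"rz": 0,"grip": -1},{"tx": 0,"ty": 0,"tz": 0,"rx": 0,"ry": 0,"rz": 0,"grip": -1}], squeeze=60)

```text
clock: 32.3
tcp_pos: [416.6, -366.5, 21.2]
orientation: [-0.046, 0.706, -0.047, -0.705]
ft_force: [-1.9, 1.2, 5.8]
opening: 18.4
```

Request:
send_rows(deltas=[{"tx": 0,"ty": 0,"tz": 0,"rx": 0,"ry": 0,"rz": 0,"grip": -0.2},{"tx": 0,"ty": 0,"tz": 0,"rx": 0,"ry": 0,"rz": 0,"grip": -0.1},{"tx": 0,"ty": 0,"tz": 0,"rx": 0,"ry": 0,"rz": 0,"grip": -0.1},{"tx": 0,"ty": 0,"tz": 0,"rx": 0,"ry": 0,"rz": 0,"grip": 0},{"tx": -2,"ty": 0,"tz": 0,"rx": 0,"ry": 0,"rz": 0,"grip": 0},{"tx": -3,"ty": 0,"tz": 0,"rx": 0,"ry": 0,"rz": 0,"grip": 1},{"tx": -4,"ty": 0,"tz": 0,"rx": 0,"ry": 0,"rz": 0,"grip": 1},{"tx": -4,"ty": 0,"tz": 2,"rx": 0,"ry": 0,"rz": 0,"grip": 1},{"tx": 0,"ty": 0,"tz": 2,"rx": 0,"ry": 0,"rz": 0,"grip": 1},{"tx": 0,"ty": 0,"tz": 0,"rx": 0,"ry": 0,"rz": 0,"grip": 1},{"tx": 0,"ty": 0,"tz": 0,"rx": 0,"ry": 0,"rz": 0,"grip": 1}], squeeze=40)

```text
clock: 33.67
tcp_pos: [377.0, -361.2, 150.3]
orientation: [0.047, -0.705, 0.046, 0.706]
ft_force: [-0.3, 0.4, 1.7]
opening: 85.2
```

```bash
python3 - <<'E'
from h import *
m,im=snap('wrist','w19'); cv2.imwrite('pics/c19.png',cv2.resize(im[40:200,170:310],None,fx=3.7,fy=3.7,interpolation=cv2.INTER_CUBIC))
m,im=load('w2')
hsv=cv2.cvtColor(im,cv2.COLOR_BGR2HSV)
k=((hsv[...,0]>20)&(hsv[...,0]<35)&(hsv[...,1]>150)).astype(np.uint8)*255; k=cv2.morphologyEx(k,cv2.MORPH_CLOSE,np.ones((15,15)))
r,c,_=blob(m,k,(165,140,250,215),32); print(r,c); go(*r[0],150,r[2]/57.3)
cv2.imwrite('pics/ctape.png',cv2.resize(im[130:290,160:260],None,fx=3.5,fy=3.5,interpolation=cv2.INTER_CUBIC))
E
```

```text
((457.6727600097656, -136.3101043701172), (64.67929077148438, 55.25105285644531), 37.777713775634766) [ 457.54426902 -135.71777954]
t=33.7 pos [ 377.1 -361.2  150.1] yaw -1.702 q6 1.90  d(cm) tx 0.01 ty -23.35 tz -5.04 r [ 0.78   0.001 -0.   ] after-rot shift [ 1.000e-02 -2.015e+01  1.284e+01]
```

View pics/c19.png

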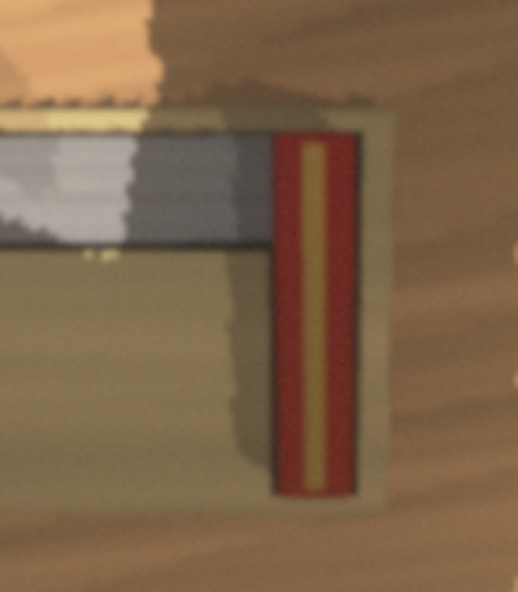

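View pics/ctape.png

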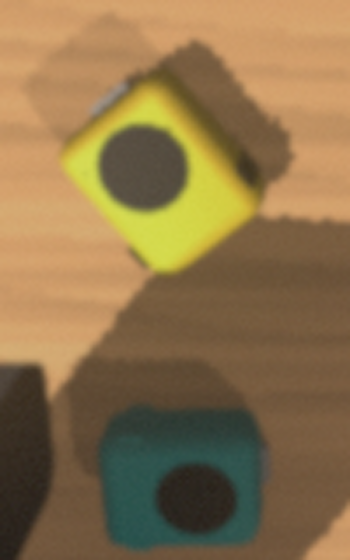

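Request:
send_rows(deltas=[{"tx": 0,"ty": -4.5,"tz": 0,"rx": 0,"ry": 0,"rz": 0,"grip": 1},{"tx": 0,"ty": -4.5,"tz": 0,"rx": 0,"ry": 0,"rz": 0,"grip": 1},{"tx": 0,"ty": -4.5,"tz": 0,"rx": 0,"ry": 0,"rz": 0,"grip": 1},{"tx": 0,"ty": -4.5,"tz": 0.2,"rx": 0,"ry": 0,"rz": 0,"grip": 1},{"tx": 0,"ty": 0,"tz": 0,"rx": -0.158,"ry": 0,"rz": 0,"grip": 1},{"tx": 0,"ty": 0,"tz": 0,"rx": -0.158,"ry": 0,"rz": 0,"grip": 1},{"tx": 0,"ty": 0,"tz": 0,"rx": -0.158,"ry": 0,"rz": 0,"grip": 1},{"tx": 0,"ty": 0,"tz": 0,"rx": -0.158,"ry": 0,"rz": 0,"grip": 1},{"tx": 0,"ty": 0,"tz": 0,"rx": -0.158,"ry": 0,"rz": 0,"grip": 1},{"tx": 0,"ty": 0,"tz": 0,"rx": 0,"ry": 0,"rz": 0,"grip": 1},{"tx": 0,"ty": 0,"tz": 0,"rx": 0,"ry": 0,"rz": 0,"grip": 1}], squeeze=40)

```text
clock: 35.1
tcp_pos: [398.6, -182.4, 150.3]
orientation: [-0.227, -0.669, -0.228, 0.67]
ft_force: [-0.4, -0.9, 0.4]
opening: 85.1
```

```bash
python3 - <<'E'
from h import *
m,im=snap('wrist','w20')
hsv=cv2.cvtColor(im,cv2.COLOR_BGR2HSV)
k=((hsv[...,0]>20)&(hsv[...,0]<35)&(hsv[...,1]>170)).astype(np.uint8)*255; k=cv2.morphologyEx(k,cv2.MORPH_CLOSE,np.ones((15,15)))
for z in (32,16):
  r,c,cc=blob(m,k,(150,30,350,200),z); print(r,c)
go(*r[0],16,r[2]/57.3); print(m['world_from_camera'][:3,3])
cv2.drawContours(im,[cc],-1,(255,0,255),1)
cv2.imwrite('pics/c20.png',im)
E
```

```text
((455.4945373535156, -134.10800170898438), (62.203338623046875, 50.329227447509766), 38.99665069580078) [ 455.75626618 -134.09610024]
((455.30230712890625, -133.92379760742188), (66.20975494384766, 53.57082748413086), 38.996639251708984) [ 455.58092812 -133.91115952]
t=35.1 pos [ 398.6 -182.5  150.4] yaw -0.915 q6 2.30  d(cm) tx 13.44 ty -0.39 tz -7.46 r [ 1.546  0.    -0.   ] after-rot shift [13.44 -7.46  0.21]
[ 458.47852499 -136.9674689   280.41442013]
```

View pics/c20.png

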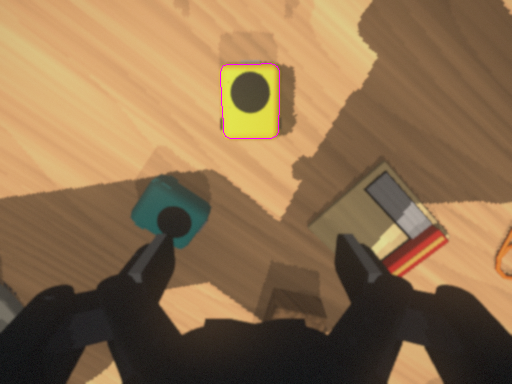

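```bash
python3 - <<'E'
from h import *
go(455.4,-134,16,-0.89)
E
```

```text
t=35.1 pos [ 398.6 -182.5  150.4] yaw -0.915 q6 2.30  d(cm) tx 13.44 ty -0.38 tz -7.46 r [-0.025  0.     0.   ] after-rot shift [13.44 -0.19 -7.46]
```

Request:
send_rows(deltas=[{"tx": 0,"ty": 0,"tz": 0,"rx": -0.025,"ry": 0,"rz": 0,"grip": 1},{"tx": 0,"ty": -0.1,"tz": -3.7,"rx": 0,"ry": 0,"rz": 0,"grip": 1},{"tx": 0,"ty": -0.09,"tz": -3.76,"rx": 0,"ry": 0,"rz": 0,"grip": 1},{"tx": 2.5,"ty": 0,"tz": 0,"rx": 0,"ry": 0,"rz": 0,"grip": 1},{"tx": 2.5,"ty": 0,"tz": 0,"rx": 0,"ry": 0,"rz": 0,"grip": 1},{"tx": 2.5,"ty": 0,"tz": 0,"rx": 0,"ry": 0,"rz": 0,"grip": 1},{"tx": 2.0,"ty": 0,"tz": 0,"rx": 0,"ry": 0,"rz": 0,"grip": 1},{"tx": 1.5,"ty": 0,"tz": 0,"rx": 0,"ry": 0,"rz": 0,"grip": 1},{"tx": 1.2,"ty": 0,"tz": 0,"rx": 0,"ry": 0,"rz": 0,"grip": 1},{"tx": 0.9,"ty": 0,"tz": 0,"rx": 0,"ry": 0,"rz": 0,"grip": 1},{"tx": 0.1,"ty": 0,"tz": 0,"rx": 0,"ry": 0,"rz": 0,"grip": 1},{"tx": 0,"ty": 0,"tz": 0,"rx": 0,"ry": 0,"rz": 0,"grip": 1}], squeeze=40)

```text
clock: 36.65
tcp_pos: [455.5, -134.0, 18.9]
orientation: [0.237, 0.666, 0.237, -0.666]
ft_force: [-0.1, -0.1, 0.3]
opening: 85.3
```

Request:
send_rows(deltas=[{"tx": 0,"ty": 0,"tz": 0,"rx": 0,"ry": 0,"rz": 0,"grip": -1},{"tx": 0,"ty": 0,"tz": 0,"rx": 0,"ry": 0,"rz": 0,"grip": -1},{"tx": 0,"ty": 0,"tz": 0,"rx": 0,"ry": 0,"rz": 0,"grip": -1},{"tx": 0,"ty": 0,"tz": 0,"rx": 0,"ry": 0,"rz": 0,"grip": -1},{"tx": 0,"ty": 0,"tz": 0,"rx": 0,"ry": 0,"rz": 0,"grip": -1},{"tx": 0,"ty": 0,"tz": 0,"rx": 0,"ry": 0,"rz": 0,"grip": -1}], squeeze=50)

```text
clock: 37.4
tcp_pos: [455.6, -134.0, 19.2]
orientation: [0.237, 0.667, 0.237, -0.666]
ft_force: [-0.9, 1.4, 5.9]
opening: 53.1
```

```bash
python3 - <<'E'
from h import *
go(455.4,-134,16,-0.89)
m,im=snap('wrist','w21')
E
```

```text
t=37.4 pos [ 455.6 -134.    19.2] yaw -0.887 q6 2.21  d(cm) tx 0.32 ty -0.02 tz 0.02 r [ 0.003 -0.001 -0.001] after-rot shift [ 0.32 -0.01  0.02]
```

View pics/w21.png

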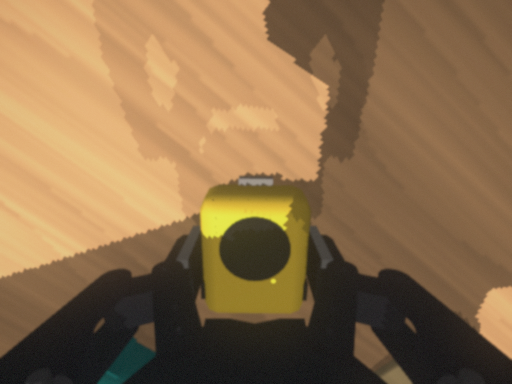

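Request:
send_rows(deltas=[{"tx": -0.5,"ty": 0,"tz": 0,"rx": 0,"ry": 0,"rz": 0,"grip": -1},{"tx": -2.0,"ty": 0,"tz": 0,"rx": 0,"ry": 0,"rz": 0,"grip": -1},{"tx": -3.0,"ty": 0,"tz": 0,"rx": 0,"ry": 0,"rz": 0,"grip": -1},{"tx": -2.5,"ty": 0,"tz": 0,"rx": 0,"ry": 0,"rz": 0,"grip": -1},{"tx": 0,"ty": 0,"tz": 0,"rx": 0.14,"ry": 0,"rz": 0,"grip": -1},{"tx": 0,"ty": 0,"tz": 0,"rx": 0.139,"ry": 0,"rz": 0,"grip": -1}], squeeze=60)

```text
clock: 38.2
tcp_pos: [454.6, -133.7, 98.5]
orientation: [-0.14, -0.693, -0.141, 0.693]
ft_force: [-0.4, -0.2, -2.4]
opening: 53.0
```

Request:
send_rows(deltas=[{"tx": 0,"ty": -1.0,"tz": -1.5,"rx": 0,"ry": 0,"rz": 0,"grip": -1},{"tx": 0,"ty": -2.2,"tz": -3.2,"rx": 0,"ry": 0,"rz": 0,"grip": -1},{"tx": 0,"ty": -2.5,"tz": -3.7,"rx": 0,"ry": 0,"rz": 0,"grip": -1},{"tx": 0,"ty": -2.5,"tz": -3.7,"rx": 0,"ry": 0,"rz": 0,"grip": -1},{"tx": 0,"ty": -2.5,"tz": -3.7,"rx": 0,"ry": 0,"rz": 0,"grip": -1},{"tx": 0,"ty": -2.5,"tz": -3.7,"rx": 0,"ry": 0,"rz": 0,"grip": -1},{"tx": 0,"ty": -2.5,"tz": -3.7,"rx": 0,"ry": 0,"rz": 0,"grip": -1},{"tx": 0,"ty": -2.07,"tz": -3.04,"rx": 0,"ry": 0,"rz": 0,"grip": -1},{"tx": 1.5,"ty": 0,"tz": 0,"rx": 0,"ry": 0,"rz": 0,"grip": -1},{"tx": 2.0,"ty": 0,"tz": 0,"rx": 0,"ry": 0,"rz": 0,"grip": -1},{"tx": 1.5,"ty": 0,"tz": 0,"rx": 0,"ry": 0,"rz": 0,"grip": -1},{"tx": 0.7,"ty": 0,"tz": 0,"rx": 0,"ry": 0,"rz": 0,"grip": -1}], squeeze=60)

```text
clock: 39.7
tcp_pos: [625.6, 132.2, 40.1]
orientation: [-0.142, -0.692, -0.142, 0.694]
ft_force: [-0.1, 0.2, -2.1]
opening: 53.3
```

Request:
send_rows(deltas=[{"tx": 0,"ty": 0,"tz": 0,"rx": 0,"ry": 0,"rz": 0,"grip": -1},{"tx": 0,"ty": 0,"tz": 0,"rx": 0,"ry": 0,"rz": 0,"grip": -1},{"tx": 0,"ty": 0,"tz": 0,"rx": 0,"ry": 0,"rz": 0,"grip": -1}], squeeze=60)

```text
clock: 40.08
tcp_pos: [626.9, 132.8, 42.4]
orientation: [0.142, 0.693, 0.142, -0.692]
ft_force: [-0.3, 0.1, -2.2]
opening: 52.7
```

```bash
python3 - <<'E'
from h import *
go(626.8,132.8,25.2,-1.166); print(robot.read_state()['ft_force'])
m,im=snap('wrist','w22')
E
```

```text
t=40.1 pos [626.9 132.8  42.4] yaw -1.167 q6 1.52  d(cm) tx 1.72 ty -0.01 tz 0.01 r [-0.001 -0.001 -0.   ] after-rot shift [ 1.72 -0.01  0.01]
[-0.33890325  0.10438631 -2.15697227]
```

View pics/w22.png

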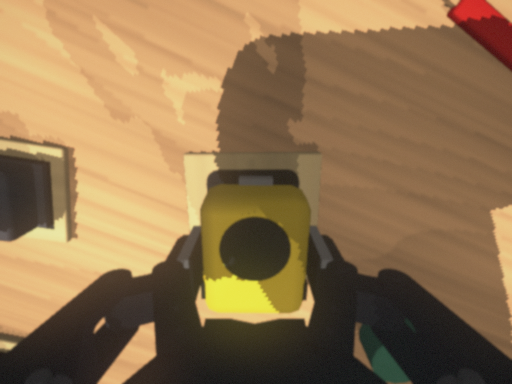

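Request:
send_rows(deltas=[{"tx": 0.7,"ty": 0,"tz": 0,"rx": 0,"ry": 0,"rz": 0,"grip": -1},{"tx": 0.5,"ty": 0,"tz": 0,"rx": 0,"ry": 0,"rz": 0,"grip": -1},{"tx": 0.3,"ty": 0,"tz": 0,"rx": 0,"ry": 0,"rz": 0,"grip": -1},{"tx": 0,"ty": 0,"tz": 0,"rx": 0,"ry": 0,"rz": 0,"grip": -1},{"tx": 0,"ty": 0,"tz": 0,"rx": 0,"ry": 0,"rz": 0,"grip": -1},{"tx": 0,"ty": 0,"tz": 0,"rx": 0,"ry": 0,"rz": 0,"grip": -1}], squeeze=60)

```text
clock: 40.88
tcp_pos: [626.7, 132.7, 26.8]
orientation: [0.142, 0.693, 0.142, -0.693]
ft_force: [0.0, 0.4, -3.3]
opening: 53.3
```

```bash
python3 - <<'E'
from h import *
go(626.8,132.8,25.2,-1.166); print(robot.read_state()['ft_force'])
m,im=snap('wrist','w23'); cv2.imwrite('pics/c23.png',cv2.resize(im[140:260,170:340],None,fx=4,fy=4,interpolation=cv2.INTER_CUBIC))
E
```

```text
t=40.9 pos [626.7 132.7  26.8] yaw -1.167 q6 1.52  d(cm) tx 0.16 ty -0.00 tz -0.02 r [-0.001 -0.    -0.   ] after-rot shift [ 0.16 -0.   -0.02]
[ 0.04448077  0.36939175 -3.26570218]
```

View pics/c23.png

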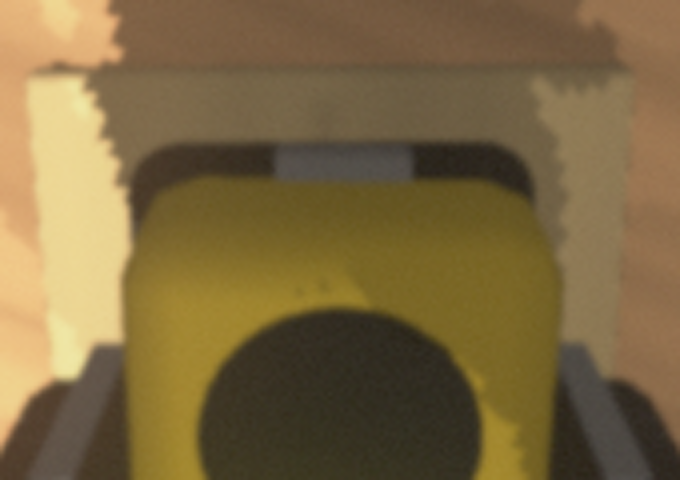

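```bash
python3 - <<'E'
from h import *
m,im=load('w23'); t=robot.read_state()['tcp_pos']; R=Rs()
P=lambda x,y,z: R.T@(np.r_[ray(m,[(170+x/4-.4,140+y/4-.4)],z)[0],z]-t)
print('sil L,R',P(131,250,6),P(540,240,6),'edge',P(333,144,6)); 
for z in (8,14,20): print(z,P(340,180,z),P(125,290,z),P(560,290,z))
E
```

```text
sil L,R [ 20.81263326 -30.36655067 -19.01992258] [ 20.81283273  29.41686064 -20.5274562 ] edge [ 20.81886842  -0.75676009 -35.03897434]
8 [ 18.8169569    0.23391257 -30.29865928] [ 18.8104374  -31.18846594 -13.54131959] [ 18.80998598  32.35842024 -13.49250658]
14 [ 12.81768307   0.23298158 -32.10717823] [ 12.8114262  -29.92361247 -16.02487274] [ 12.81099296  31.06342101 -15.97802606]
20 [  6.81840925   0.2320506  -33.91569719] [  6.812415   -28.658759   -18.50842589] [  6.81199995  29.76842178 -18.46354554]
```

Request:
send_rows(deltas=[{"tx": 0,"ty": -0.1,"tz": 0,"rx": 0,"ry": 0,"rz": 0,"grip": -1},{"tx": 0.12,"ty": 0,"tz": 0,"rx": 0,"ry": 0,"rz": 0,"grip": -1},{"tx": 0.05,"ty": 0,"tz": 0,"rx": 0,"ry": 0,"rz": 0,"grip": -1},{"tx": 0,"ty": 0,"tz": 0,"rx": 0,"ry": 0,"rz": 0,"grip": -1},{"tx": 0,"ty": 0,"tz": 0,"rx": 0,"ry": 0,"rz": 0,"grip": -1}], squeeze=60)

```text
clock: 41.55
tcp_pos: [626.2, 133.7, 25.4]
orientation: [0.142, 0.693, 0.142, -0.692]
ft_force: [-3.1, 1.1, 3.7]
opening: 52.9
```

Request:
send_rows(deltas=[{"tx": 0,"ty": 0,"tz": 0,"rx": 0,"ry": 0,"rz": 0,"grip": 0.7},{"tx": 0,"ty": 0,"tz": 0,"rx": 0,"ry": 0,"rz": 0,"grip": 1},{"tx": 0,"ty": 0,"tz": 0,"rx": 0,"ry": 0,"rz": 0,"grip": 1},{"tx": 0,"ty": 0,"tz": 0,"rx": 0,"ry": 0,"rz": 0,"grip": 1},{"tx": -2,"ty": 0,"tz": 0,"rx": 0,"ry": 0,"rz": 0,"grip": 1},{"tx": -3,"ty": 0,"tz": 0,"rx": 0,"ry": 0,"rz": 0,"grip": 1},{"tx": -4,"ty": 0,"tz": 0,"rx": 0,"ry": 0,"rz": 0,"grip": 1},{"tx": -4,"ty": 0,"tz": 3,"rx": 0,"ry": 0,"rz": 0,"grip": 1},{"tx": 0,"ty": 0,"tz": 4,"rx": 0,"ry": 0,"rz": 0,"grip": 1},{"tx": 0,"ty": 0,"tz": 0,"rx": 0,"ry": 0,"rz": 0,"grip": 1},{"tx": 0,"ty": 0,"tz": 0,"rx": 0,"ry": 0,"rz": 0,"grip": 1}], squeeze=40)

```text
clock: 42.92
tcp_pos: [562.1, 106.1, 155.0]
orientation: [0.142, 0.693, 0.142, -0.693]
ft_force: [0.6, -0.1, -1.4]
opening: 85.4
```

```bash
python3 - <<'E'
from h import *
m,im=snap('wrist','w24'); go(480,230,260,-1.571)
E
```

```text
t=43.0 pos [562.3 106.2 154.7] yaw -1.167 q6 1.51  d(cm) tx -10.53 ty -14.61 tz 2.70 r [ 0.404 -0.    -0.   ] after-rot shift [-10.53 -12.37   8.23]
```

View pics/w24.png

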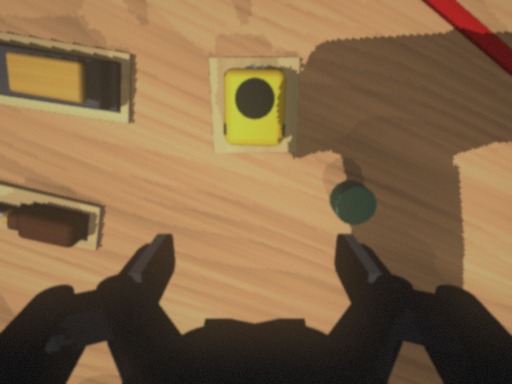

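Request:
send_rows(deltas=[{"tx": -3,"ty": 0,"tz": 0,"rx": 0.135,"ry": 0,"rz": 0,"grip": 1},{"tx": -3,"ty": 0,"tz": 0,"rx": 0.135,"ry": 0,"rz": 0,"grip": 1},{"tx": -3,"ty": 0,"tz": 0,"rx": 0.134,"ry": 0,"rz": 0,"grip": 1},{"tx": 0,"ty": -3.1,"tz": 2,"rx": 0,"ry": 0,"rz": 0,"grip": 1},{"tx": 0,"ty": -3.1,"tz": 2,"rx": 0,"ry": 0,"rz": 0,"grip": 1},{"tx": 0,"ty": -3.1,"tz": 2,"rx": 0,"ry": 0,"rz": 0,"grip": 1},{"tx": 0,"ty": -3.1,"tz": 2,"rx": 0,"ry": 0,"rz": 0,"grip": 1},{"tx": 0,"ty": 0,"tz": 0,"rx": 0,"ry": 0,"rz": 0,"grip": 1},{"tx": 0,"ty": 0,"tz": 0,"rx": 0,"ry": 0,"rz": 0,"grip": 1}], squeeze=40)

```text
clock: 44.1
tcp_pos: [482.2, 230.3, 244.5]
orientation: [-0.0, -0.707, -0.0, 0.707]
ft_force: [-0.5, -0.6, 0.5]
opening: 85.7
```

```bash
python3 - <<'E'
from h import *
m,im=snap('wrist','w25'); cv2.imwrite('pics/c25.png',cv2.resize(im[0:225,100:400],None,fx=2.6,fy=2.6,interpolation=cv2.INTER_CUBIC))
_,s=snap('side','s25'); cv2.imwrite('pics/s25b.png',cv2.resize(s[130:340,150:400],None,fx=2.8,fy=2.8,interpolation=cv2.INTER_CUBIC))
go(626.4,133.5,150)
# tin in w1 and w25
for n,roi in (('w1',(405,50,480,110)),('w25',(405,40,490,120))):
  mm,i=load(n); h=cv2.cvtColor(i,cv2.COLOR_BGR2HSV); k=((h[...,0]>60)&(h[...,0]<100)&(h[...,1]>90)).astype(np.uint8)*255
  print(n,blob(mm,k,roi,20)[1])
h=cv2.cvtColor(im,cv2.COLOR_BGR2HSV); k=((h[...,0]>20)&(h[...,0]<35)&(h[...,1]>150)).astype(np.uint8)*255; k=cv2.morphologyEx(k,cv2.MORPH_CLOSE,np.ones((15,15)))
print(blob(m,k,(290,10,390,85),22)[:2])
E
```

```text
t=44.2 pos [482.3 229.6 244.6] yaw -1.571 q6 0.83  d(cm) tx 9.46 ty 9.60 tz -14.42
w1 [591.201231   -10.11515991]
w25 [590.77638073 -11.83692972]
(((627.0961303710938, 132.61318969726562), (66.99726104736328, 60.122352600097656), 22.77952766418457), array([625.29828356, 132.72028616]))
```

View pics/c25.png

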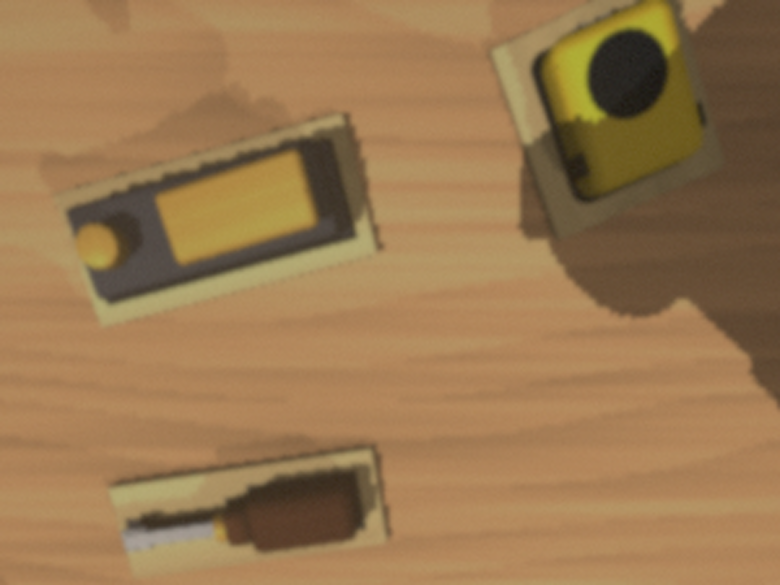

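View pics/s25b.png

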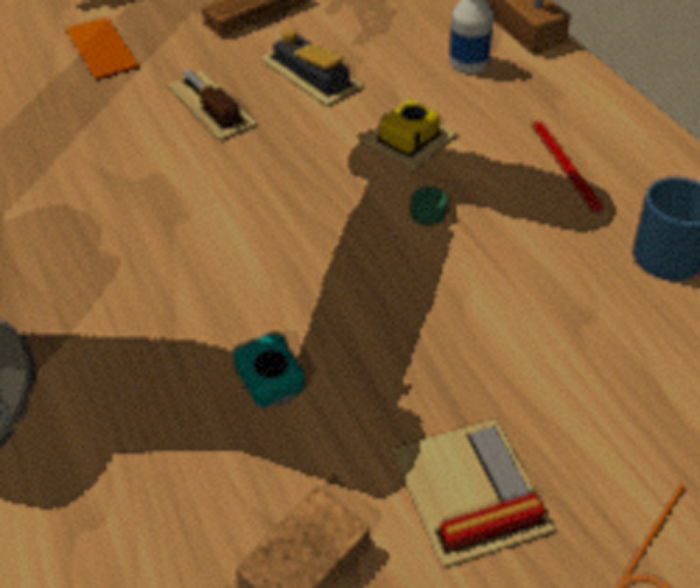

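```bash
python3 - <<'E'
from cell import robot
print(robot.hand_in())
E
```

```text
the job is handed in; nothing more can be done
None
```

I put the plane, gouge, square and tape, in that order, back on their boards and handed the job in at about 44 s of the 112 s allowed. Each tool was lowered until the wrist force showed light contact (about 3–6 N), then released.

What the last checks showed:

- **Plane:** just before release, the sole sat inside its silhouette with an even margin. The overview taken after the last placement shows it along the board.
- **Gouge:** the tip was measured at 84.7 mm from the origin point worked out from the silhouette, against 85 mm expected. Blade direction and orientation are right.
- **Square:** the close-up after release shows the stock and the near part of the blade on the L silhouette. The side view afterwards shows the whole square in place.
- **Tape:** I shifted it 1 mm sideways before setting it down. Afterwards it measured about 0.4 mm and 0.4° off its place.
- **Wax tin:** it was never touched. It measured within about 2 mm of where it began, which is the calibration error. The teal tape and the orange board look-alikes were left alone.

Two readings disagreed along the way. The plane's length first came out as 116–120 mm instead of 125 mm, because a low sole sticks out past the upper body. The gouge's butt read about 2 mm off in one grazing view. In both cases later views agreed with the stated sizes.

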